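# Take the stray spice jar out of the shaker case and present its label to the scanner

## Task

A straight-sided spice jar has been packed in the hinged case that is meant for dome-topped shakers only. Open the lid right up so that it leans back, take the jar out and, keeping it upright, stand it in the middle of the scanner's round pad with its bar-code label facing the scanner window squarely; let go of it and then shut the lid fully. Leave the shaker standing in the case and do not disturb the green pepper, the food tin or anything else.

Things in the scene. Friction and masses are not known exactly. Their poses are not given: they have to be found in the camera images.
- case: Pale wooden case fixed to the worktop, 204 mm long (its y, roughly away from the robot), 90 mm deep (x), 117 mm high when shut. Origin: centre of its underside; -x is the tab side (left), +x the hinge side (right). Base walls 45 mm high, walls and floor 4 mm thick. A divider 22 mm above the floor makes two bays; one thing stands in each, at y = -47.5 and +47.5 mm, x = -10 mm.
- case_lid (a joint): Lid of the case, a 72 mm deep wooden shell with a clear top, hinged along the base's upper +x edge. 0 = shut, grows as it opens up and over to +x (to the right), stop at 2.1 rad; past about 1.7 a gripper has free room above both bays. Starts shut or slightly ajar (up to 0.2). Stiff hinge: the lid stays where it is left (1 to 2.5 N at the tab moves it).
- lid_tab (a point): Centre of the lid's lifting tab: an upright steel disc, 26 mm across, 14 mm thick, flat faces looking along the case's y, on a stem at the middle of the lid's -x side, 30 mm out from it; both fingers can pass beside it from above. It pivots between the fingers as the lid swings, the gripper kept upright. Lid shut: 120 mm to -x of and 44 mm above the hinge line. Turns with the lid.
- lid_hinge (a point): Point on the lid's hinge line at mid length, 45 mm above the worktop; the hinge line runs along the case's y. Fixed on the case, axes as the case.
- jar_center (a point): Centre (half-way up) of the stray thing: a straight round spice jar with a dark flat cap, 41 mm across and 105 mm high, about 0.11 kg, 15 mm taller than the shaker beside it. z is up through the cap, +x points out through the middle of the bar-code label. It stands in either bay, its label turned roughly to the left.
- jar_label (a point): Middle of the white paper label with upright dark bars (the bar code) on the jar's body, 21 mm out from the jar's axis on its +x side, 40 mm above its underside; the label is 33 mm wide round the body and 42 mm high. From its top a 9 mm wide paper strip runs up the same side and over the cap to the middle of its top.
- scanner: Black scanner fixed to the worktop. Origin: centre of its round grey pad, on the worktop; the pad is 84 mm across and 6 mm high. +x points from the pad centre to the scanner block (84 mm wide, 80 mm high), whose front face is 79.5 mm from the pad centre.
- scan_window (a point): Middle of the scanner's glass window, 54 mm wide, 76 mm from the pad centre and 42 mm above the worktop, axes as the scanner: the window looks along -x, to the pad.
- shaker: Salt shaker with a domed cap, 44 mm across and 90 mm high, standing in the other bay of the case; origin at the centre of its underside. It stays there.
- green_pepper: Green bell pepper, about 68 mm across and 74 mm high, on the worktop between the case and the scanner, nearer the robot; origin under its centre. Bystander.
- tin: Round food tin, 75 mm across and 58 mm high, origin at the centre of its underside, on the worktop to the right of the case. Bystander.

How it is judged (in metres and radians):
On the way, in this order (a step that is already met when the one before it is completed fails the run):
1. the lid is open, past about 70 degrees (value of joint case_lid above 1.2 rad), for 0.2 s.
2. the jar is lifted clear of the case base, upright (height (world z) of jar_center above 0.115 m and angle between jar_center's own z axis and vertical below 0.4 rad), for 0.1 s.
3. the jar stands released on the pad, label facing the window, while the lid is still open (horizontal distance between jar_center and scanner below 0.02 m and height (world z) of jar_center below 0.0635 m and angle between jar_center's own z axis and vertical below 0.1 rad and angle between the x axis of jar_center and the x axis of scanner, either way round below 0.3 rad and x of jar_label in the frame of scanner above 0 m and contact force between the fingers and jar below 0.1 N and value of joint case_lid above 0.5 rad), for 0.2 s.
At the end, for the whole second after the job is handed in: The lid is shut (under 0.06 rad); the jar stands still and upright on the pad, its axis within 20 mm of the pad centre, the label side towards the window to within 0.3 rad (17 degrees); the shaker stands in the case within 30 mm of where it was (value of joint case_lid below 0.06 rad and horizontal distance between jar_center and scanner below 0.02 m and height (world z) of jar_center below 0.0635 m and angle between jar_center's own z axis and vertical below 0.1 rad and angle between the x axis of jar_center and the x axis of scanner, either way round below 0.3 rad and x of jar_label in the frame of scanner above 0 m and linear speed of jar below 0.02 m/s and distance of shaker from where it was at the start of the episode below 0.03 m and angle between shaker's own z axis and vertical below 0.25 rad); the robot touches nothing.
It fails at once if the jar is tipped over (angle between jar_center's own z axis and vertical above 0.8 rad).
It fails at once if the pepper or the tin is moved more than 30 mm (distance of any of green_pepper, tin from where it was at the start of the episode above 0.03 m).
It also fails if it takes over 69 s, if anything falls off the work surface, if the arm or the gripper's body presses on something with over 40 N, if the wrist force passes 120 N, or if a joint passes its speed limit or range.

## Robot

A 6-joint arm with a two-finger parallel gripper is mounted at the origin on a cart in front of the work surface, level with it; the furniture and walls round the work are solid. World frame = base frame: x ahead of the robot, y to its left, z up, the work surface at z = 0. Lengths are in m, angles in degrees, forces in N, time in s.
With the tool pointing down it reaches from about 0.3 to 0.75 m from the base axis. Payload 8.5 kg.
Tool frame: the origin (TCP) lies midway between the tips of the shut fingers; the grasp point (between the pads) lies 19 mm behind it (env.grip_depth is the distance from the TCP to the grasp point, in m); x points along the fingers, y is the direction in which the jaws open and shut, and the axes are right-handed (so a half turn about x gives the same grasp; the last joint's range is limited). The gripper opens to 85 mm and grips with 20 to 120 N. Pads are 22 mm wide; open, the fingers measure 114 mm over their backs; the gripper's body (76 mm by 85 mm) begins 54 mm behind the grasp point. The pads swing forward as they close: fully open they stand 13 mm farther back than shut.
Start: joints at [59.513, 21.807, 74.336, -0, 83.858, -12.336], TCP at [0.171, 0.523, 0.231] pointing down, gripper open.
Joint ranges: [-178.18, 178.18], [-50.72, 133.34], [12.68, 142.11], [-81.47, 261.47], [9.98, 163.14], [-165.26, 165.26]. Speed limits (degrees/s): [136.94, 136.94, 180, 180, 180, 180].

## Interface

Orientations are given as a 3x3 rotation matrix whose columns are the frame's x, y, z axes.
In Python, from rig import env gives the robot as it stands.
- The arm moves only by the tool play_rows, never from a script. Its arguments are lists of equal length, an entry for each row: "travel": the shift along the world's x, y, z in cm, a list of three; "rotation": the turn, a rotation vector about the world's x, y, z in rad, a list of three; "claw": the finger opening in cm, from 0 to 8.54. A call has 1 to 12 rows; each row shifts and turns the pose as measured when the row begins; what a row does not reach is not made up. A row lasts 1/12 s, in which the tool goes at most 41.7 mm and 7.16 degrees, less where a joint would pass 70% of its speed; a pose out of reach is approached as far as the arm can. A call is refused whole if a number of a shift passes 4.17 or a number of a turn 0.125, either way. A call with a gripper value outside its range is refused whole. The fingers move at their own pace and stop on an object; "squeeze" is the grip in N (left out, the last holds). Time passes only in rows, so rows that do not move let the fingers close. It gives the time, the measured TCP pose, the force and the opening at its end, in the units of the state.
- env.observe(): the state, without advancing time (a new reading comes with each control period).
- env.get_image(name): name is "side" or "top" or "wrist"; returns the picture (420x560x3 uint8, red, green, blue); there is no depth.
- env.camera_info(name): a dict with "vertical_fov" (degrees; the focal length in pixels is half the picture's height over the tangent of half this angle, whatever the lens; pixels are square), "cx", "cy" (the principal point, pixels), "eye" and "rotation" of the camera in the world. Camera axes: x right, y down, z forward; pixel columns grow to the right and rows downward; lengths in m; the calibration is good to about 2 mm. A picture is of the moment at which its call begins: read the wrist's pose just before it. camera_info takes no time and is no camera call; for the wrist camera it gives the pose at the moment of the call.
- env.close_job(): hands the job in, once; it reports no verdict.
The state is a dict: "time_s": time; "q": joint angles; "qvel": joint speeds; "joint_efforts": joint torques, N m; "position": TCP position; "tool_rot": TCP orientation; "ft_force": force on the tool from outside, world axes, zero at the start; "wrist_torque": the same for the moment, N m; "grip_width": finger opening in m.
Only numpy, scipy, OpenCV 4.12 (cv2) and the standard library are available. Lean on these libraries where they do the work, as an engineer would, in place of code of your own. Each camera call takes 0.05 s, during which the arm holds its last target.

## Working session

There is one attempt and no reset: what is moved stays moved. The work goes in short steps, Python scripts to look and compute and a tool call to move; the robot and the scene stay as the last step left them, time stands still between calls to the robot, and variables do not carry over. Pictures are saved under pics/ and viewed, and the job is handed in when it is done.

Besides the shell and the picture viewer there is one more tool, called after "Request:" by a JSON object that holds its "name" and its "arguments". play_rows: Moves the arm, as the interface text tells. Its arguments: {"type":"object","properties":{"travel":{"type":"array","items":{"type":"array","items":{"type":"number"}}},"rotation":{"type":"array","items":{"type":"array","items":{"type":"number"}}},"claw":{"type":"array","items":{"type":"number"}},"squeeze":{"type":"number"}},"required":["travel","rotation","claw"]}

```bash
ls; mkdir -p pics
cat > h.py <<'E'
import numpy as np, cv2
from rig import env
def snap(n,f):
    i=env.camera_info(n); im=env.get_image(n); cv2.imwrite(f'pics/{f}.png',cv2.cvtColor(im,cv2.COLOR_RGB2BGR)); return i,im
def foc(i): return 210/np.tan(np.radians(i['vertical_fov'])/2)
def ray(i,u,v):
    d=np.array([(u-i['cx'])/foc(i),(v-i['cy'])/foc(i),1.]); R=np.array(i['rotation']); return np.array(i['eye']),R@d
def onz(i,u,v,z):
    e,d=ray(i,u,v); return e+d*(z-e[2])/d[2]
def proj(i,p):
    c=np.array(i['rotation']).T@(np.array(p)-np.array(i['eye'])); f=foc(i); return np.array([i['cx']+f*c[0]/c[2], i['cy']+f*c[1]/c[2]])
E
python3 - <<'E'
from h import *
np.set_printoptions(precision=4,suppress=True)
o=env.observe(); print(o)
for n in('side','top','wrist'):
    i,_=snap(n,n+'0'); print(n,i)
E
```

```text
pics
{'time_s': 0.0, 'q': array([ 59.5136,  21.8426,  74.385 ,  -0.0008,  83.8609, -12.3343]), 'qvel': array([-0.068 , -0.051 , -0.0084,  0.0291, -0.0926, -0.0384]), 'joint_efforts': array([  0.0008, -44.8464, -23.1277,  -0.0001,   0.0048,   0.0001]), 'position': array([0.1712, 0.5224, 0.2307]), 'tool_rot': array([[-0.0008,  0.3115,  0.9502],
       [-0.0013,  0.9502, -0.3115],
       [-1.    , -0.0015, -0.0003]]), 'ft_force': array([ 0.7001, -0.2886,  0.7448]), 'wrist_torque': array([-0.0062,  0.0009, -0.0295]), 'grip_width': 0.08530835478306574}
side {'vertical_fov': 45.25440067161141, 'cx': 275.09192419301746, 'cy': 214.47341453343813, 'eye': array([0.4255, 0.8226, 0.8733]), 'rotation': array([[-0.9988, -0.0216,  0.0429],
       [-0.0473,  0.5999, -0.7987],
       [-0.0084, -0.7998, -0.6002]])}
top {'vertical_fov': 42.805762915414434, 'cx': 283.9501899043048, 'cy': 205.11642331656043, 'eye': array([-0.3684, -0.5755,  1.2223]), 'rotation': array([[ 0.4198, -0.6952,  0.5835],
       [-0.9075, -0.3296,  0.2603],
       [ 0.0113, -0.6389, -0.7692]])}
wrist {'vertical_fov': 60.35382530002038, 'cx': 281.89839671978984, 'cy': 210.76724850641426, 'eye': array([0.1011, 0.5466, 0.3735]), 'rotation': array([[ 0.3113,  0.9099,  0.2743],
       [ 0.9503, -0.2975, -0.0918],
       [-0.0019,  0.2893, -0.9572]])}
```

View pics/side0.png

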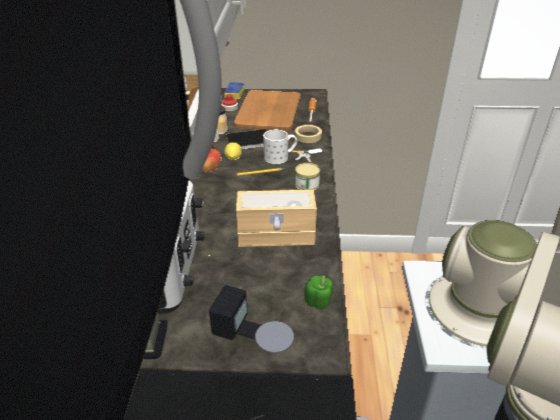

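View pics/top0.png

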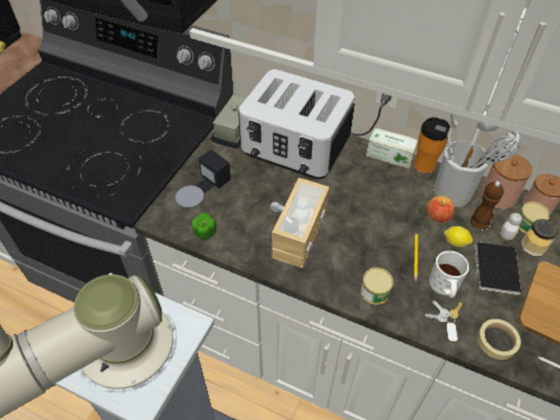

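View pics/wrist0.png

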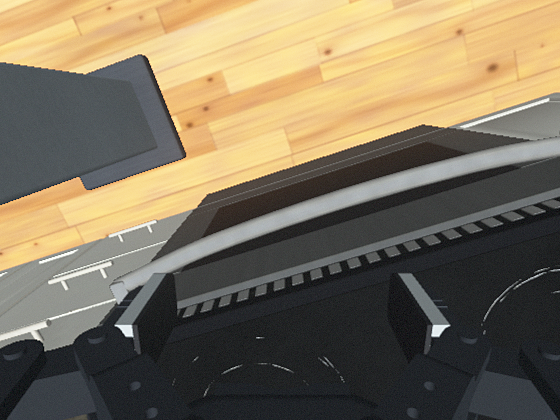

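Run:
```python
import cv2
s=cv2.imread('pics/side0.png');t=cv2.imread('pics/top0.png')
def c(im,x0,y0,w,h,k,n): cv2.imwrite('pics/'+n,cv2.resize(im[y0:y0+h,x0:x0+w],None,fx=k,fy=k,interpolation=cv2.INTER_CUBIC))
c(s,200,150,150,210,2.8,'s0c.png')
c(t,165,140,240,180,3.3,'t0c.png')
from h import *
S=env.camera_info('side');T=env.camera_info('top')
print('pad',onz(S,274.5,336.5,.006),onz(T,189.5,196.5,.006))
```

```text
pad [0.46792481 0.10888876 0.006     ] [0.46391269 0.10475377 0.006     ]
```

View pics/s0c.png

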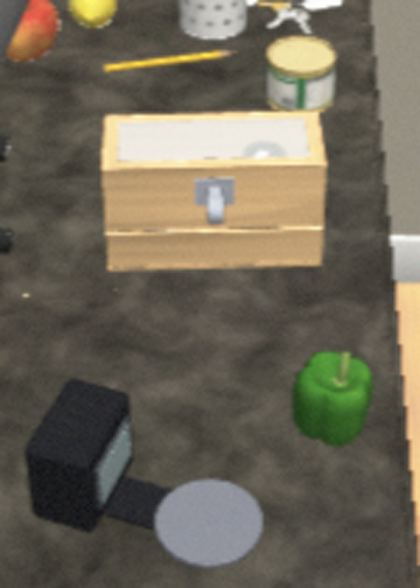

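View pics/t0c.png

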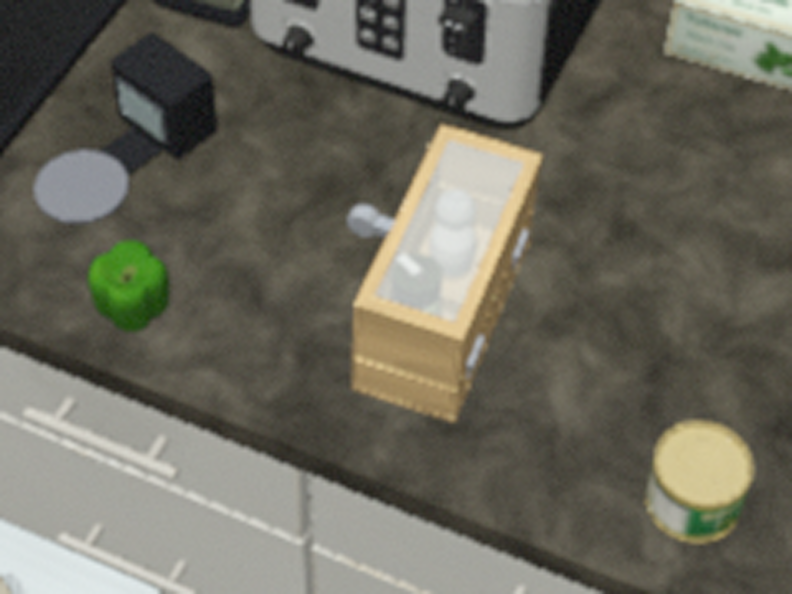

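```bash
cat > fit.py <<'E'
from h import *
from scipy.optimize import least_squares
S=env.camera_info('side');T=env.camera_info('top')
def lidpt(p,th):
    x,y,z=p[0]-45,p[1],p[2]-45
    c,s=np.cos(th),np.sin(th)
    return np.array([c*x+s*z,y,-s*x+c*z])+[45,0,45]
def world(p,pose):
    a=pose[2];c,s=np.cos(a),np.sin(a);p=np.array(p)/1000
    return np.array([pose[0]+c*p[0]-s*p[1],pose[1]+s*p[0]+c*p[1],p[2]])
obs=[(S,0,(-45,102,0),(238.6,246.4)),(S,0,(-45,-102,0),(315.7,243.9)),
(S,1,(-45,102,117),(236.8,210)),(S,1,(-45,-102,117),(316.4,208.2)),(S,1,(45,102,117),(237.9,190.7)),(S,1,(45,-102,117),(314.3,190)),
(T,1,(-45,102,117),(298.9,177.9)),(T,1,(45,102,117),(329.2,187)),(T,1,(-45,-102,117),(273.2,231.8)),(T,1,(45,-102,117),(305.9,240.9)),
(T,0,(-45,-102,0),(271.7,257.6)),(T,0,(45,-102,0),(303.8,267.3)),(T,1,(-75,0,89),(275,206.4))]
def res(v):
    r=[]
    for c,l,p,o in obs:
        q=lidpt(p,v[3]) if l else p
        r+=list(proj(c,world(q,v))-o)
    return np.array(r)
if __name__=='__main__':
    f=least_squares(res,[.45,-.2,-np.pi/2,.1],loss='soft_l1')
    np.set_printoptions(precision=4,suppress=True)
    print(f.x,np.degrees(f.x[2])); print(res(f.x).reshape(-1,2))
    print('tab',world(lidpt((-75,0,89),f.x[3]),f.x),'jar',world((-10,-47.5,56),f.x),'hinge',world((45,0,45),f.x))
E
python3 fit.py
```

```text
[ 0.4798 -0.2482 -1.4925  0.02  ] -85.51587225155684
[[ 0.2162 -0.2427]
 [-0.5554  0.2322]
 [-0.3953 -0.0261]
 [ 0.5303 -0.2486]
 [-0.4334 -0.1335]
 [-0.6649 -1.2889]
 [-0.2652 -0.5551]
 [ 0.1072 -0.6535]
 [-0.8464  0.125 ]
 [-0.4473  1.5576]
 [ 0.3874  0.1913]
 [-0.6765  0.3139]
 [ 0.4321  0.4353]]
tab [ 0.474  -0.1743  0.0914] jar [ 0.4317 -0.2419  0.056 ] hinge [ 0.4833 -0.293   0.045 ]
```

Request:
{"name": "play_rows", "arguments": {"travel": [[1.6,-3.7,0],[1.6,-3.7,0],[1.6,-3.7,0],[1.6,-3.7,0],[1.6,-3.7,0],[1.6,-3.7,0],[1.6,-3.7,0],[1.6,-3.7,0],[1.6,-3.7,0],[0,0,0]], "rotation": [[0,0,-0.1],[0,0,-0.1],[0,0,-0.1],[0,0,-0.1],[0,0,-0.1],[0,0,-0.1],[0,0,-0.1],[0,0,-0.1],[0,0,-0.1],[0,0,0]], "claw": [5,5,5,5,5,5,5,5,5,5], "squeeze": 40}}

```text
time_s: 0.98
position: [0.3157, 0.1759, 0.2279]
tool_rot: [[-0.002, 0.951, 0.308], [-0.001, 0.308, -0.951], [-1.0, -0.002, 0.001]]
ft_force: [0.5, 0.2, 0.1]
grip_width: 0.0501
```

Run:
```python
from h import *
i,_=snap('wrist','w1'); print(i); print(env.observe()['position'],env.observe()['tool_rot'])
```

```text
{'vertical_fov': 60.35382530002038, 'cx': 281.89839671978984, 'cy': 210.76724850641426, 'eye': array([0.29303528, 0.24721538, 0.37061404]), 'rotation': array([[ 0.95122153,  0.29583131,  0.08752966],
       [ 0.30850049, -0.91004203, -0.27685909],
       [-0.00224792,  0.29035727, -0.95691567]])}
[0.31448851 0.17810296 0.22788719] [[-2.71139557e-03  9.49701441e-01  3.13145049e-01]
 [ 4.17602187e-08  3.13146200e-01 -9.49704932e-01]
 [-9.99996324e-01 -2.57501266e-03 -8.49102878e-04]]
```

View pics/w1.png

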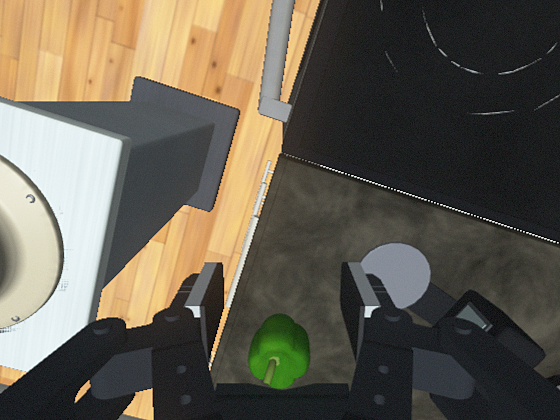

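Run:
```python
from h import *
np.set_printoptions(precision=4,suppress=True)
W={'vertical_fov': 60.35382530002038, 'cx': 281.89839671978984, 'cy': 210.76724850641426, 'eye': np.array([0.29303528, 0.24721538, 0.37061404]), 'rotation': np.array([[ 0.95122153,  0.29583131,  0.08752966],
       [ 0.30850049, -0.91004203, -0.27685909],
       [-0.00224792,  0.29035727, -0.95691567]])}
im=cv2.imread('pics/w1.png')
cv2.imwrite('pics/w1c.png',cv2.resize(im[230:380,350:550],None,fx=4,fy=4,interpolation=cv2.INTER_CUBIC))
for n,i,f,box in(('w',W,'w1',(385,235,440,315)),('s',env.camera_info('side'),'side0',(250,318,300,356)),('t',env.camera_info('top'),'top0',(170,182,208,212))):
    im=cv2.imread(f'pics/{f}.png');x0,y0,x1,y1=box
    p=im[y0:y1,x0:x1].astype(int)
    m=((p.min(2)>95)&(p.max(2)-p.min(2)<50)).astype(np.uint8)
    n_,l,st,_=cv2.connectedComponentsWithStats(m); k=1+np.argmax(st[1:,4]); m=(l==k)
    ys,xs=np.nonzero(m)
    c=cv2.findContours(m.astype(np.uint8),0,1)[0]; c=max(c,key=len)[:,0,:]+[x0,y0]
    if n=='w': c=np.array([q for q in c if q[0]>392])
    P=np.array([onz(i,u,v,.006)[:2] for u,v in c])
    A=np.c_[2*P,np.ones(len(P))];s=np.linalg.lstsq(A,(P**2).sum(1),rcond=None)[0]
    r=np.sqrt(s[2]+s[0]**2+s[1]**2); print(n,s[:2],r,len(c), 'centroid',onz(i,xs.mean()+x0,ys.mean()+y0,.006))
```

```text
w [0.4697 0.1076] 0.03925601070124701 102 centroid [0.4794 0.1145 0.006 ]
s [0.4685 0.1068] 0.041660144500383606 98 centroid [0.4684 0.108  0.006 ]
t [0.466  0.1081] 0.04187341414868905 71 centroid [0.4652 0.1078 0.006 ]
```

View pics/w1c.png

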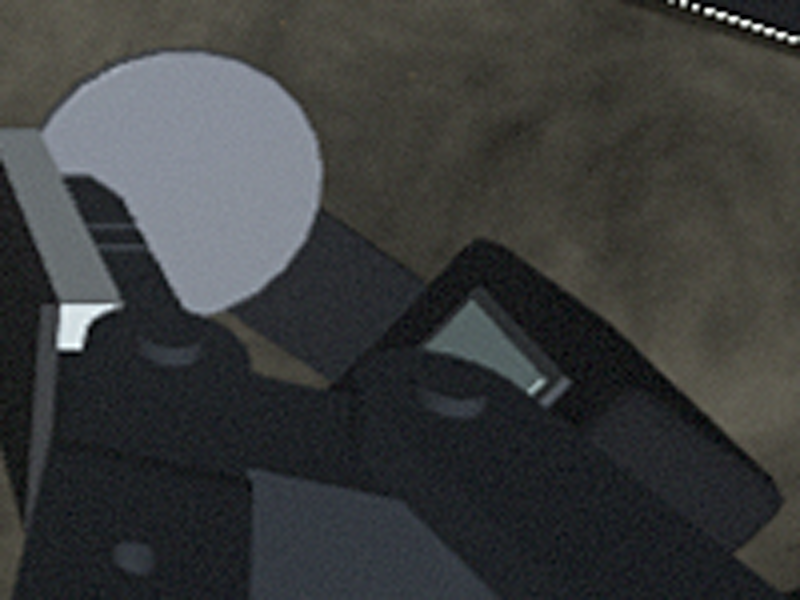

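Run:
```python
from h import *
from scipy.optimize import least_squares
S=env.camera_info('side');T=env.camera_info('top')
c=np.array([.4675,.1075])
for i,u,v in((S,240.7,313.9),(T,207.7,173.3)):
    p=onz(i,u,v,.042)[:2]-c; print(p+c,np.hypot(*p),np.degrees(np.arctan2(p[1],p[0])))
for n,f,b in(('s','side0',(200,275,290,345)),('t','top0',(180,140,250,215))):
    im=cv2.imread(f'pics/{f}.png')[b[1]:b[3],b[0]:b[2]]; im=cv2.convertScaleAbs(im,alpha=1.8,beta=20)
    cv2.imwrite(f'pics/sc_{n}.png',cv2.resize(im,None,fx=8,fy=8,interpolation=cv2.INTER_CUBIC))
```

```text
[0.54272651 0.07955235] 0.08025022255814124 -20.38070296879794
[0.54163083 0.0832183 ] 0.07800629250045098 -18.136311443633737
```

View pics/sc_s.png

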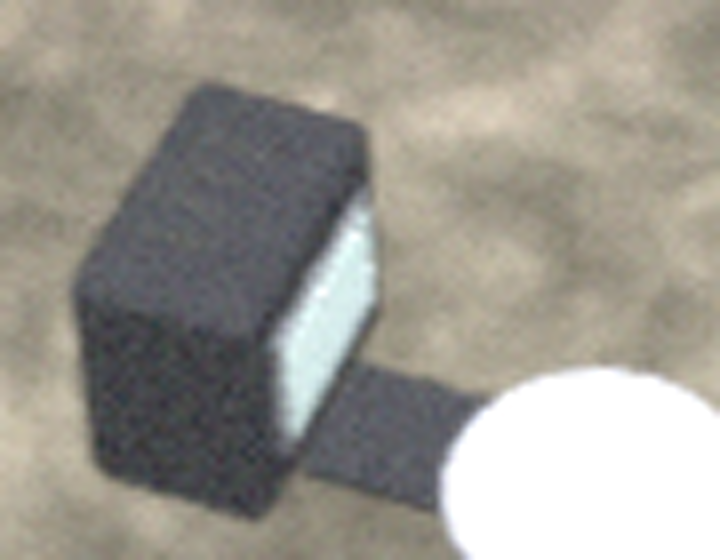

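View pics/sc_t.png

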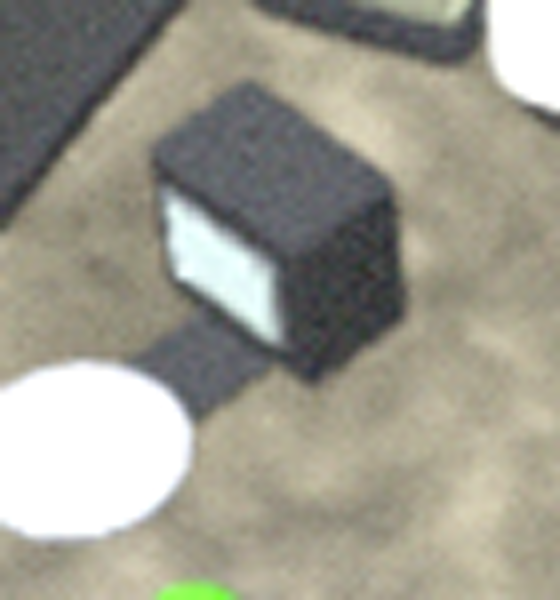

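Run:
```python
from h import *
S=env.camera_info('side');T=env.camera_info('top')
c=np.array([.4675,.1075])
def edge(i,a,b,z):
    p=onz(i,*a,z)[:2];q=onz(i,*b,z)[:2];d=p-q;n=np.degrees(np.arctan2(d[1],d[0]));m=(p+q)/2-c
    print(p,q,np.hypot(*d),'dir',(n+90)%180,(n-90)%180,'mid ang',np.degrees(np.arctan2(m[1],m[0])),np.hypot(*m))
edge(T,(199,159.4),(215.6,171.9),.08)
edge(S,(233.1,316.3),(246,292),.08)
# window bottom edge z~? & top
edge(S,(180/8+54+0,0),(1,1),.02) if 0 else None
edge(S,(200+290/8,275+450/8),(200+378/8,275+300/8),.042-.017)
edge(T,(180+170/8,140+270/8),(180+282/8,140+345/8),.042-.017)
```

```text
[0.55036266 0.11371774] [0.5270561  0.04404832] 0.07346444689364709 dir 161.50333026468832 161.50333026468832 mid ang -21.89375321422652 0.07674442542099473
[0.55242381 0.12067295] [0.53223534 0.05033491] 0.07317796385616619 dir 163.98542982261966 163.98542982261966 mid ang -16.38064152685388 0.07799546771451286
[0.54966671 0.113668  ] [0.53094207 0.05967271] 0.057149830825206756 dir 160.87433790743864 160.87433790743864 mid ang -15.966053189975568 0.07572551301574516
[0.54468884 0.10947306] [0.52942221 0.05204687] 0.05942084978594527 dir 165.11238749758613 165.11238749758613 mid ang -21.02883580427663 0.07451845638911095
```

Request:
{"name": "play_rows", "arguments": {"travel": [[1.75,-3.9,-0.5],[1.75,-3.9,-0.5],[1.75,-3.9,-0.5],[1.75,-3.9,-0.5],[1.75,-3.9,-0.5],[1.75,-3.9,-0.5],[1.75,-3.9,-0.5],[1.75,-3.9,-0.5],[1.75,-3.9,-0.5],[0,0,0],[0,0,0]], "rotation": [[0,0,-0.026],[0,0,-0.026],[0,0,-0.026],[0,0,-0.026],[0,0,-0.026],[0,0,-0.026],[0,0,-0.026],[0,0,-0.026],[0,0,-0.026],[0,0,0],[0,0,0]], "claw": [5,5,5,5,5,5,5,5,5,5,5]}}

```text
time_s: 1.95
position: [0.4692, -0.1612, 0.1814]
tool_rot: [[-0.0, 0.994, 0.108], [0.006, 0.108, -0.994], [-1.0, 0.0, -0.006]]
ft_force: [-0.3, 0.8, 0.0]
grip_width: 0.0502
```

Run:
```python
from h import *
from fit import *
o=env.observe();i,_=snap('wrist','w2'); print(o['position'],o['tool_rot'][:,1]); print(proj(i,[.474,-.1743,.0914]))
```

```text
[ 0.46917416 -0.16118259  0.18139417] [9.94203617e-01 1.07513235e-01 2.67839460e-04]
[286.86573788 236.32014337]
```

View pics/w2.png

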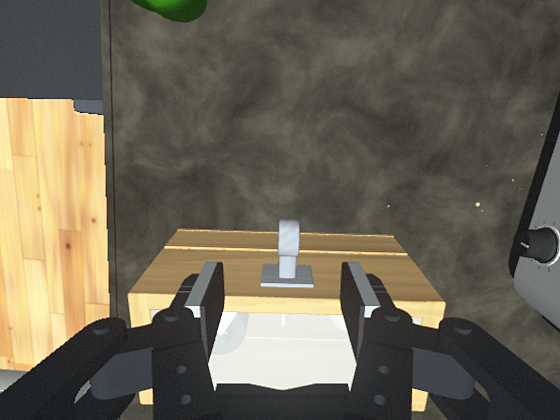

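Request:
{"name": "play_rows", "arguments": {"travel": [[0.63,-1.43,-1],[0,0,-3],[0,0,-3],[0,0,-2],[0,0,-1.2],[0,0,-0.4],[0,0,0]], "rotation": [[0,0.006,-0.03],[0,0,0],[0,0,0],[0,0,0],[0,0,0],[0,0,0],[0,0,0]], "claw": [5,5,5,5,5,5,5]}}

```text
time_s: 2.58
position: [0.4769, -0.1637, 0.0742]
tool_rot: [[-0.002, 0.995, 0.096], [0.004, 0.096, -0.995], [-1.0, -0.002, -0.004]]
ft_force: [0.8, -0.5, 0.6]
grip_width: 0.05
```

Run:
```python
from h import *
o=env.observe();i,_=snap('wrist','w3'); print(o['position'],o['tool_rot'])
i,_=snap('side','s3')
im=cv2.imread('pics/s3.png');cv2.imwrite('pics/s3c.png',im)
```

```text
[ 0.47686673 -0.16370483  0.07418305] [[-0.00239057  0.99541724  0.09559705]
 [ 0.0042841   0.09560664 -0.99540997]
 [-0.99998797 -0.00197005 -0.00449302]]
```

View pics/w3.png

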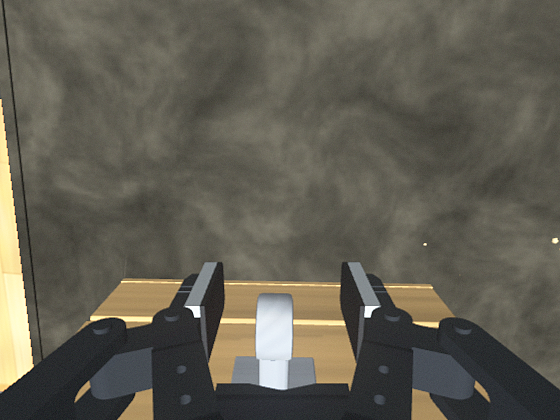

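View pics/s3.png

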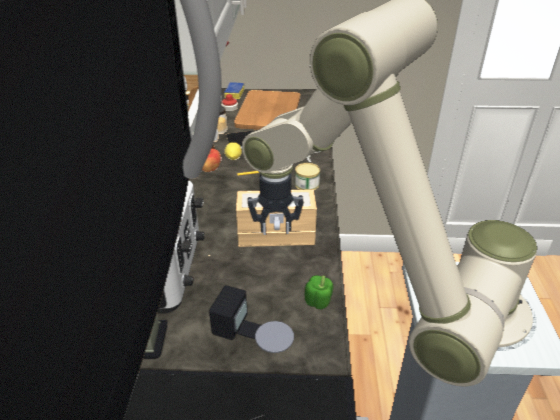

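Request:
{"name": "play_rows", "arguments": {"travel": [[-0.2,-1.3,0],[0,-0.2,0],[0,0,0]], "rotation": [[0,0,-0.01],[0,0,0],[0,0,0]], "claw": [5,5,5]}}

```text
time_s: 2.93
position: [0.4765, -0.1808, 0.0781]
tool_rot: [[0.004, 0.996, 0.086], [-0.0, 0.086, -0.996], [-1.0, 0.004, 0.0]]
ft_force: [-0.0, -0.6, -0.7]
grip_width: 0.05
```

Run:
```python
from h import *
o=env.observe();i,_=snap('wrist','w4'); print(o['position'],o['tool_rot'])
```

```text
[ 0.47654452 -0.18079828  0.07811634] [[ 4.04891505e-03  9.96286312e-01  8.60069219e-02]
 [-9.10137959e-05  8.60079937e-02 -9.96294443e-01]
 [-9.99991799e-01  4.02608375e-03  4.38914860e-04]]
```

View pics/w4.png

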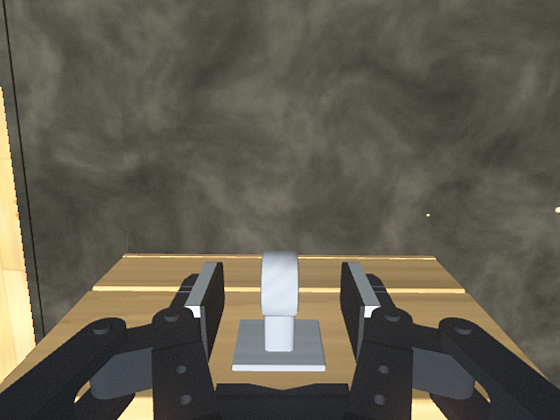

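Request:
{"name": "play_rows", "arguments": {"travel": [[-0.1,0.5,-0.4],[0,0,0],[0,0,0],[0,0,0],[0,0,0],[0,0,0]], "rotation": [[0,0,0],[0,0,0],[0,0,0],[0,0,0],[0,0,0],[0,0,0]], "claw": [5,5,1,1,1,1], "squeeze": 40}}

```text
time_s: 3.48
position: [0.4751, -0.1755, 0.0743]
tool_rot: [[0.004, 0.996, 0.085], [-0.001, 0.085, -0.996], [-1.0, 0.004, 0.001]]
ft_force: [-0.9, -1.3, -0.1]
grip_width: 0.0133
```

```bash
cat > arc.py <<'E'
import sys
from h import *
# usage arc.py target_theta n
th1=float(sys.argv[1]);n=int(sys.argv[2])
o=env.observe();p=np.array(o['position'])
H=np.array([.4833,-.293,.045]);ux=np.array([.0782,-.9969,0]);gz=0.0172
R=.1278
def pos(th):
    f=th+.3515; b=H-ux*R*np.cos(f); b[2]+=R*np.sin(f)-gz; return b
X=-(p-H)@ux;Z=p[2]+gz-H[2];th0=np.arctan2(Z,X)-.3515
print('theta',th0,'R',np.hypot(X,Z),'F',o['ft_force'],'yoff',(p-H)@np.array([.9969,.0782,0]))
pp=p
for k in range(1,n+1):
    q=pos(th0+(th1-th0)*k/n); q[:2]+=np.array([.9969,.0782])*((p-H)@np.array([.9969,.0782,0])); print(np.round((q-pp)*100,2).tolist(),end=', '); pp=q
E
python3 arc.py 1.0 10
```

```text
theta 0.02473712658033539 R 0.12665884767000005 F [-0.89812346 -1.2691391  -0.11591353] yoff 0.0010170854853840138
[0.03, -0.41, 1.18], [0.05, -0.62, 1.08], [0.06, -0.72, 1.01], [0.06, -0.82, 0.94], [0.07, -0.9, 0.85], [0.08, -0.98, 0.76], [0.08, -1.05, 0.66], [0.09, -1.11, 0.56], [0.09, -1.16, 0.45], [0.09, -1.2, 0.33],
```

Request:
{"name": "play_rows", "arguments": {"travel": [[0,-0.45,1.2],[0,-0.6,1.1],[0.1,-0.7,1.0],[0.1,-0.8,0.95],[0.1,-0.9,0.85]], "rotation": [[0,0,0],[0,0,0],[0,0,0],[0,0,0],[0,0,0]], "claw": [1,1,1,1,1]}}

```text
time_s: 3.9
position: [0.4775, -0.2085, 0.1225]
tool_rot: [[-0.001, 0.997, 0.083], [0.007, 0.083, -0.997], [-1.0, -0.0, -0.008]]
ft_force: [2.7, 0.4, -6.7]
grip_width: 0.013
```

```bash
python3 arc.py 1.3 9;python3 -c "
from h import *
snap('side','s5')"
```

```text
theta 0.489666879460878 R 0.127016397157333 F [ 2.74032565  0.40295863 -6.70506779] yoff 0.0007866507580725116
[0.07, -0.84, 0.79], [0.07, -0.95, 0.64], [0.08, -1.0, 0.56], [0.08, -1.05, 0.46], [0.09, -1.09, 0.37], [0.09, -1.12, 0.27], [0.09, -1.13, 0.17], [0.09, -1.15, 0.06], [0.09, -1.15, -0.04],
```

View pics/s5.png

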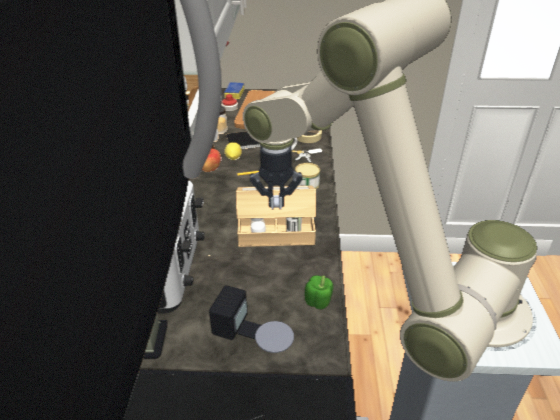

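Lid is lifting, gripper well attached at (278,200); jar label and shaker visible through the gap. Continue.

Request:
{"name": "play_rows", "arguments": {"travel": [[0.05,-0.85,0.8],[0.05,-0.95,0.65],[0.1,-1.0,0.55],[0.1,-1.05,0.45],[0.1,-1.1,0.35],[0.1,-1.1,0.25],[0.1,-1.15,0.15],[0.1,-1.15,0.05],[0.1,-1.15,-0.05]], "rotation": [[0,0,0],[0,0,0],[0,0,0],[0,0,0],[0,0,0],[0,0,0],[0,0,0],[0,0,0],[0,0,0]], "claw": [1,1,1,1,1,1,1,1,1]}}

```text
time_s: 4.7
position: [0.4849, -0.3065, 0.1548]
tool_rot: [[-0.005, 0.997, 0.083], [0.018, 0.083, -0.996], [-1.0, -0.003, -0.019]]
ft_force: [0.4, 5.1, -3.9]
grip_width: 0.0134
```

```bash
python3 arc.py 2.0 10
```

```text
theta 1.325831138707478 R 0.12769461909571475 F [ 0.40998952  5.05595393 -3.89870353] yoff 0.000546442028200367
[0.07, -0.85, -0.11], [0.07, -0.84, -0.18], [0.06, -0.83, -0.23], [0.06, -0.81, -0.29], [0.06, -0.79, -0.34], [0.06, -0.76, -0.4], [0.06, -0.73, -0.45], [0.06, -0.7, -0.5], [0.05, -0.67, -0.54], [0.05, -0.63, -0.59],
```

Request:
{"name": "play_rows", "arguments": {"travel": [[0.05,-0.85,-0.1],[0.05,-0.85,-0.2],[0.05,-0.85,-0.25],[0.05,-0.8,-0.3],[0.05,-0.8,-0.35],[0.05,-0.75,-0.4],[0.05,-0.75,-0.45],[0.05,-0.7,-0.5],[0.05,-0.65,-0.55],[0,0,0]], "rotation": [[-0.005,0,0],[-0.005,0,0],[-0.005,0,0],[-0.005,0,0],[0,0,0],[0,0,0],[0,0,0],[0,0,0],[0,0,0],[0,0,0]], "claw": [1,1,1,1,1,1,1,1,1,1]}}

```text
time_s: 5.53
position: [0.491, -0.3866, 0.1199]
tool_rot: [[-0.002, 0.997, 0.082], [-0.005, 0.082, -0.997], [-1.0, -0.002, 0.005]]
ft_force: [2.2, 2.2, -1.2]
grip_width: 0.0134
```

```bash
python3 arc.py 2.0 3; python3 -c "
from h import *
snap('side','s6');snap('wrist','w6')"
```

```text
theta 2.0144951082500078 R 0.13157345556080513 F [ 2.18288591  2.15316869 -1.20567726] yoff 0.00033051824694334297
[-0.02, 0.31, -0.22], [-0.0, 0.04, 0.04], [-0.0, 0.04, 0.04],
```

View pics/s6.png

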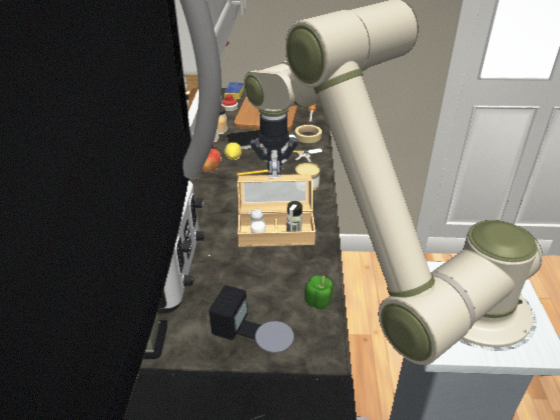

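View pics/w6.png

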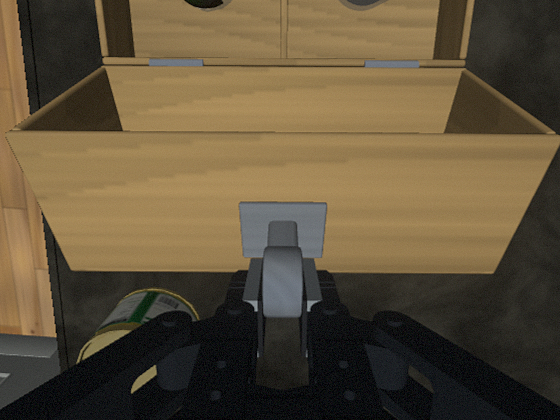

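Request:
{"name": "play_rows", "arguments": {"travel": [[0,0,0],[0,0,0],[0,0,0],[0,0,2],[0,0,4],[0,0,3],[-1.2,3.6,0],[-1.2,3.6,0],[-1.2,3.6,0],[-1.2,3.6,0],[-1,3,0],[0,0,0]], "rotation": [[0,0,0],[0,0,0],[0,0,0],[0,0,0],[0,0,0],[0,0,0],[0,0,0],[0,0,0],[0,0,0],[0,0,0],[0,0,0],[0,0,0]], "claw": [4,4,4,4,4,4,6.5,6.5,6.5,6.5,6.5,6.5]}}

```text
time_s: 6.63
position: [0.4274, -0.2107, 0.2191]
tool_rot: [[0.001, 0.997, 0.08], [-0.025, 0.08, -0.996], [-1.0, -0.001, 0.025]]
ft_force: [1.0, -0.6, 1.0]
grip_width: 0.0653
```

Run:
```python
from h import *
o=env.observe();i,_=snap('wrist','w7'); print(o['position'],o['tool_rot']); print(proj(i,[.4317,-.2419,.109]));snap('side','s7');
for z in(0,.053,.109):print(proj(env.camera_info('side'),[.4317,-.2419,z]))
```

```text
[ 0.42741274 -0.21068487  0.21911951] [[ 1.30974940e-03  9.96764891e-01  8.03619099e-02]
 [-2.53039679e-02  8.03692818e-02 -9.96443921e-01]
 [-9.99678945e-01 -7.28383363e-04  2.53273704e-02]]
[284.41360443 244.44088289]
[293.98149602 236.37033195]
[294.26128026 220.98485213]
[294.57167349 203.91616829]
```

View pics/w7.png

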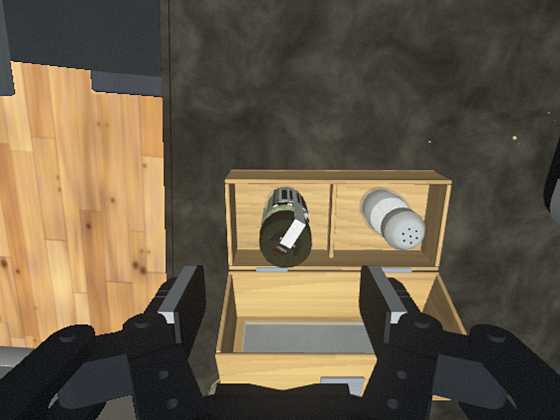

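View pics/s7.png

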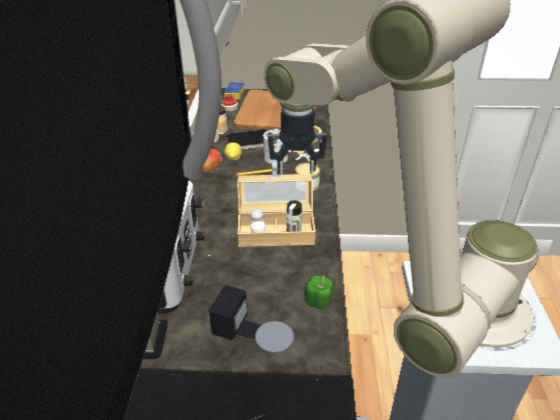

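Run:
```python
import cv2
w=cv2.imread('pics/w7.png');cv2.imwrite('pics/w7c.png',cv2.resize(w[180:275,245:325],None,fx=7,fy=6.3,interpolation=cv2.INTER_CUBIC) if 0 else cv2.resize(w[180:275,245:325],None,fx=6,fy=6,interpolation=cv2.INTER_CUBIC))
```

```text
(no output)
```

View pics/w7c.png

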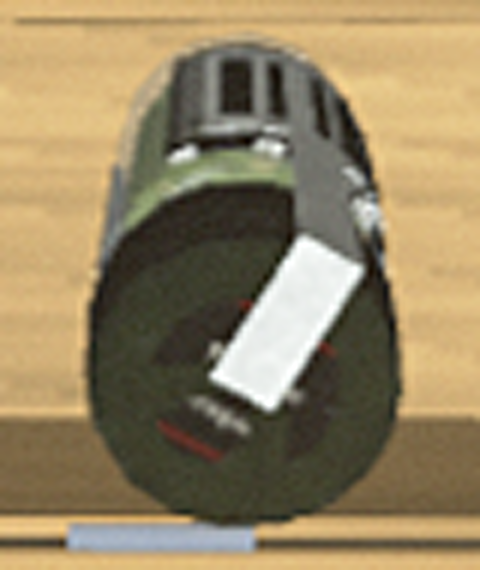

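Run:
```python
from h import *
i=env.camera_info('wrist')
a=onz(i,285.25,245.7,.109);b=onz(i,300.75,221.8,.109);d=b-a
print(a,b,np.hypot(*d[:2]),np.degrees(np.arctan2(d[1],d[0])))
g=lambda x,y:(245+x/6,180+y/6)
for p,q in(((211,378),(307,235)),((272,410),(362,268))):
    a=onz(i,*g(*p),.109);b=onz(i,*g(*q),.109);d=b-a;print(np.degrees(np.arctan2(d[1],d[0])))
print(env.observe()['position'])
```

```text
[ 0.43433373 -0.247011    0.109     ] [ 0.44418231 -0.2269158   0.109     ] 0.022378819753314468 63.89069657306411
62.760871922783465
64.72181360546608
[ 0.42921229 -0.2145169   0.21923776]
```

Request:
{"name": "play_rows", "arguments": {"travel": [[0.3,-2.8,0],[0,0,-2],[0,0,0]], "rotation": [[0.025,0,0],[0,0,0],[0,0,0]], "claw": [7,7,7]}}

```text
time_s: 6.98
position: [0.4337, -0.2466, 0.2001]
tool_rot: [[0.006, 0.997, 0.079], [-0.006, 0.079, -0.997], [-1.0, 0.005, 0.007]]
ft_force: [-0.4, -0.2, -0.6]
grip_width: 0.0699
```

Run:
```python
from h import *
o=env.observe();i,_=snap('wrist','w8'); print(o['position'],o['tool_rot']); print(proj(i,[.432,-.2425,.109]));print(i['eye'],env.observe()['position'])
```

```text
[ 0.43367372 -0.24659012  0.2000704 ] [[ 0.00583376  0.99683242  0.0793164 ]
 [-0.00622598  0.07935242 -0.99682718]
 [-0.9999636   0.00532143  0.00666918]]
[279.31790781 209.50791881]
[ 0.42677848 -0.17121349  0.34231549] [ 0.43449377 -0.24759452  0.20213383]
```

View pics/w8.png

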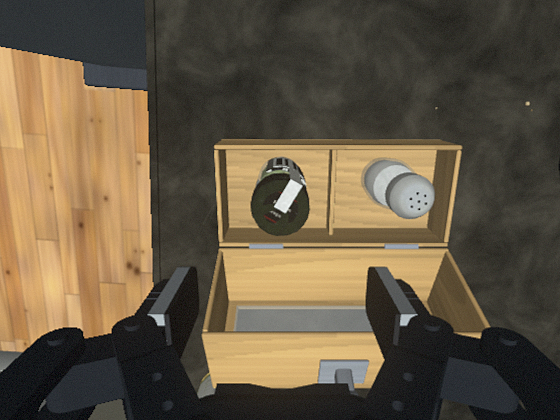

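Request:
{"name": "play_rows", "arguments": {"travel": [[-0.2,0.5,-2],[0,0,-3],[0,0,-3],[0,0,-3],[0,0,0],[0,0,0]], "rotation": [[0.006,0.005,0],[0,0,0],[0,0,0],[0,0,0],[0,0,0],[0,0,0]], "claw": [7,7,7,7,7,7]}}

```text
time_s: 7.53
position: [0.4361, -0.2487, 0.0948]
tool_rot: [[0.012, 0.997, 0.077], [-0.014, 0.077, -0.997], [-1.0, 0.011, 0.015]]
ft_force: [0.8, -0.4, 0.6]
grip_width: 0.0699
```

Request:
{"name": "play_rows", "arguments": {"travel": [[-0.4,0.65,0],[0,0,0],[0,0,0]], "rotation": [[0.014,0.012,0],[0,0,0],[0,0,0]], "claw": [7,7,7]}}

```text
time_s: 7.78
position: [0.4336, -0.2435, 0.0992]
tool_rot: [[0.003, 0.997, 0.077], [-0.003, 0.077, -0.997], [-1.0, 0.003, 0.003]]
ft_force: [-0.2, 0.8, 0.8]
grip_width: 0.07
```

Request:
{"name": "play_rows", "arguments": {"travel": [[-0.1,0.15,-1.2],[0,0.1,-1.2],[0,0.1,-1.0],[0,0,0],[0,0,0]], "rotation": [[0.004,0.003,0],[0.002,0.002,0],[0.002,0.002,0],[0,0,0],[0,0,0]], "claw": [7,7,7,7,7]}}

```text
time_s: 8.2
position: [0.4352, -0.2419, 0.0702]
tool_rot: [[0.005, 0.997, 0.078], [-0.003, 0.078, -0.997], [-1.0, 0.004, 0.003]]
ft_force: [0.7, -0.4, -0.0]
grip_width: 0.0698
```

Run:
```python
from h import *
o=env.observe();i,_=snap('wrist','w9'); print(o['position'],o['tool_rot']); print(proj(i,[.432,-.242,.109]))
```

```text
[ 0.43516086 -0.24194599  0.07021485] [[ 0.00474419  0.99697813  0.07753769]
 [-0.00302061  0.0775525  -0.99698369]
 [-0.99998418  0.00449567  0.00337941]]
[273.27335562 334.049914  ]
```

View pics/w9.png

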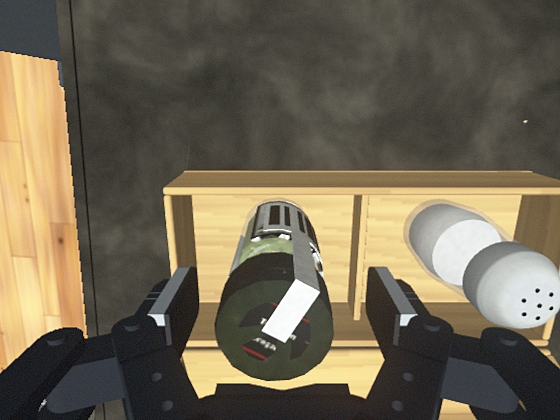

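Request:
{"name": "play_rows", "arguments": {"travel": [[-0.25,0.1,-0.3],[0,0,0],[0,0,0],[0,0,0],[0,0,0],[0,0,0],[0,0,0]], "rotation": [[0.003,0.004,0],[0,0,0],[0,0,0],[0,0,0],[0,0,0],[0,0,0],[0,0,0]], "claw": [7,5.5,4.5,3.5,3.5,3.5,3.5], "squeeze": 35}}

```text
time_s: 8.83
position: [0.4328, -0.2414, 0.0687]
tool_rot: [[0.002, 0.997, 0.078], [-0.002, 0.078, -0.997], [-1.0, 0.002, 0.002]]
ft_force: [0.0, 0.3, -1.5]
grip_width: 0.04
```

Run:
```python
from h import *
o=env.observe();i,_=snap('wrist','w10'); print(o['position'],o['tool_rot'])
```

```text
[ 0.43281394 -0.24139804  0.06874886] [[ 0.00215634  0.99698585  0.07755364]
 [-0.00161378  0.07755719 -0.9969866 ]
 [-0.99999637  0.00202469  0.00177615]]
```

View pics/w10.png

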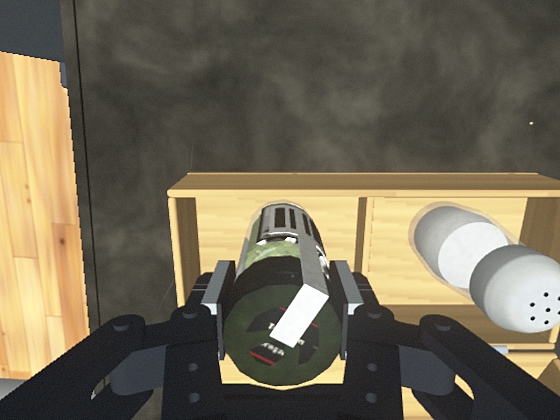

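Run:
```python
from h import *
i=env.camera_info('wrist');o=env.observe()
a=onz(i,285,345,.109);b=onz(i,318,289.5,.109);d=b-a
y=o['tool_rot'][:,1]
print(a,b,np.hypot(*d[:2]),np.degrees(np.arctan2(d[1],d[0])),o['position'],np.degrees(np.arctan2(y[1],y[0])))
e=[onz(i,*p,.109) for p in((224,318),(343,318))];print(e)
im=cv2.imread('pics/w10.png');cv2.imwrite('pics/w10c.png',cv2.resize(im[240:400,200:370],None,fx=3.5,fy=3.5))
```

```text
[ 0.43389386 -0.24438865  0.109     ] [ 0.44267135 -0.22288796  0.109     ] 0.023223344632687312 67.79263190722178 [ 0.43281248 -0.2413917   0.0687417 ] 4.44612725002184
[array([ 0.41325685, -0.2355695 ,  0.109     ]), array([ 0.45190745, -0.2326095 ,  0.109     ])]
```

View pics/w10c.png

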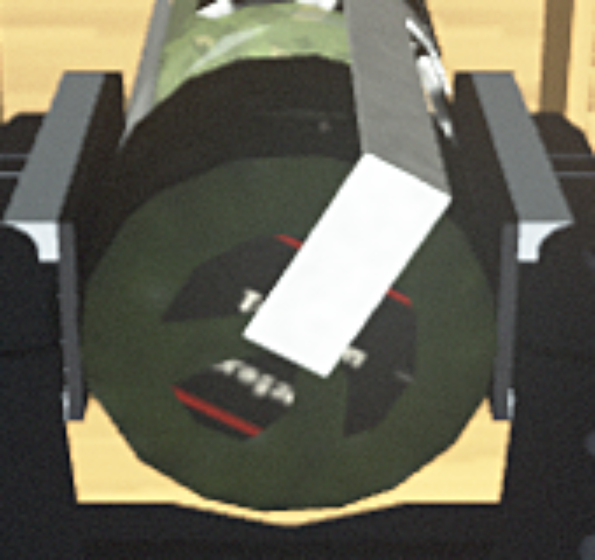

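Run:
```python
from h import *
i=env.camera_info('wrist')
g=lambda x,y:(200+x/3.5,240+y/3.5)
P=lambda x,y:onz(i,*g(x,y),.109)
def an(a,b): d=b-a; return np.degrees(np.arctan2(d[1],d[0]))
print(an(P(243,335),P(368,153)),an(P(328,378),P(450,200)),an(P(243,335),P(328,378))+90,an(P(368,153),P(450,200))+90)
print(P(285.5,356.5)); print([P(289,155),P(289,512),P(83,330),P(495,330)])
```

```text
63.569854798000684 64.74581500550858 63.650965784997005 62.1673564400256
[ 0.43265597 -0.24324529  0.109     ]
[array([ 0.43131405, -0.22191048,  0.109     ]), array([ 0.43441056, -0.26132643,  0.109     ]), array([ 0.41335574, -0.24176873,  0.109     ]), array([ 0.45217529, -0.23880088,  0.109     ])]
```

Request:
{"name": "play_rows", "arguments": {"travel": [[0,0,1],[0,0,2],[0,0,3],[0,0,3],[0,0,3],[0,0,1],[0,0,0]], "rotation": [[0,0,0],[0,0,0],[0,0,0],[0,0,0],[0,0,0],[0,0,0],[0,0,0]], "claw": [3.5,3.5,3.5,3.5,3.5,3.5,3.5]}}

```text
time_s: 9.47
position: [0.4309, -0.2396, 0.2028]
tool_rot: [[-0.003, 0.997, 0.077], [0.003, 0.077, -0.997], [-1.0, -0.002, -0.003]]
ft_force: [0.7, -0.4, -1.0]
grip_width: 0.0398
```

Request:
{"name": "play_rows", "arguments": {"travel": [[0.3,2.9,0],[0.3,2.9,0],[0.3,2.9,0],[0.3,2.9,0],[0.3,2.9,0],[0.3,2.9,0],[0.3,2.9,0],[0.3,2.9,0],[0.3,2.9,0],[0.3,2.9,0],[0.3,2.9,0],[0,0,0]], "rotation": [[0,0,-0.115],[0,0,-0.115],[0,0,-0.115],[0,0,-0.115],[0,0,-0.115],[0,0,-0.115],[0,0,-0.115],[0,0,-0.115],[0,0,-0.115],[0,0,-0.115],[0,0,-0.115],[0,0,0]], "claw": [3.5,3.5,3.5,3.5,3.5,3.5,3.5,3.5,3.5,3.5,3.5,3.5]}}

```text
time_s: 10.47
position: [0.4587, 0.0885, 0.1915]
tool_rot: [[-0.011, 0.325, -0.945], [0.012, -0.945, -0.326], [-1.0, -0.015, 0.006]]
ft_force: [-0.3, 0.2, -2.0]
grip_width: 0.0401
```

Request:
{"name": "play_rows", "arguments": {"travel": [[0.9,1.9,-2],[0,0,-2],[0,0,0]], "rotation": [[-0.012,-0.011,-0.1],[0,0,0],[0,0,0]], "claw": [3.5,3.5,3.5]}}

```text
time_s: 10.72
position: [0.467, 0.1097, 0.148]
tool_rot: [[-0.0, 0.229, -0.973], [-0.0, -0.973, -0.229], [-1.0, 0.0, 0.0]]
ft_force: [-0.3, -0.8, -1.7]
grip_width: 0.0399
```

```bash
cat > st.py <<'E'
from h import *
o=env.observe();y=o['tool_rot'][:,1];x=o['tool_rot'][:,0]
print(o['time_s'],np.round(o['position'],4),'yaw',round(np.degrees(np.arctan2(y[1],y[0])),2),'fix rx,ry',np.round([-x[1],x[0]],4),np.round(o['ft_force'],1),o['grip_width'])
E
cat > sn.py <<'E'
import sys
from h import *
for a in sys.argv[1:]:
    c,f=a.split(':'); snap(c,f)
E
python3 st.py; python3 sn.py wrist:w11 side:s11 top:t11; python3 st.py
```

```text
10.7167 [0.467  0.1097 0.148 ] yaw -76.75 fix rx,ry [ 0.0004 -0.0002] [-0.3 -0.8 -1.7] 0.03986984343074561
10.8667 [0.469  0.109  0.1518] yaw -76.83 fix rx,ry [0.0003 0.0062] [ 0.4 -0.1 -1. ] 0.03980969147400304
```

View pics/w11.png

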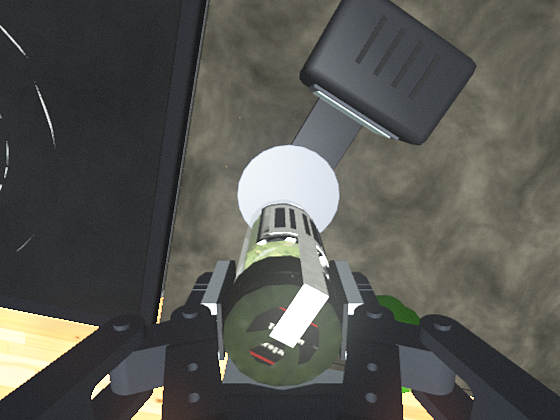

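View pics/s11.png

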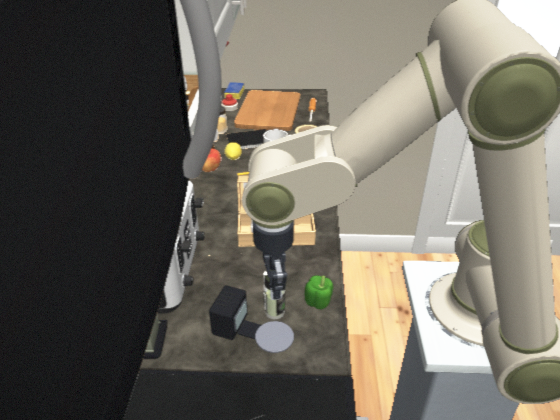

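Run:
```python
from h import *
np.set_printoptions(precision=4,suppress=True)
o=env.observe();i=dict(env.camera_info('wrist'))
snap('wrist','w12')
im=cv2.imread('pics/w12.png')
p=im[140:240,225:350].astype(int); m=((p.min(2)>150)&(p.max(2)-p.min(2)<60)).astype(np.uint8)
n_,l,st,_=cv2.connectedComponentsWithStats(m); k=1+np.argmax(st[1:,4]); m=(l==k).astype(np.uint8)
c=max(cv2.findContours(m,0,1)[0],key=len)[:,0,:]+[225,140]
c=np.array([q for q in c if q[1]<200])
P=np.array([onz(i,u,v,.006)[:2] for u,v in c])
f=__import__('scipy.optimize',fromlist=['x']).least_squares(lambda s:np.hypot(P[:,0]-s[0],P[:,1]-s[1])-.042,[.4675,.1075])
print('pad',f.x,np.abs(f.fun).max(),st[k]); print(o['position'],i['eye'])
big=cv2.resize(im[60:150,290:410],None,fx=6,fy=6,interpolation=cv2.INTER_CUBIC);cv2.imwrite('pics/w12c.png',big)
big=cv2.resize(im[250:400,200:370],None,fx=4,fy=4,interpolation=cv2.INTER_CUBIC);cv2.imwrite('pics/w12d.png',big)
np.save('cam12.npy',i,allow_pickle=True)
```

```text
pad [0.467  0.1056] 0.0013244192128337579 [  11    8  101   92 6477]
[0.469  0.109  0.1518] [0.5396 0.1269 0.295 ]
```

View pics/w12c.png

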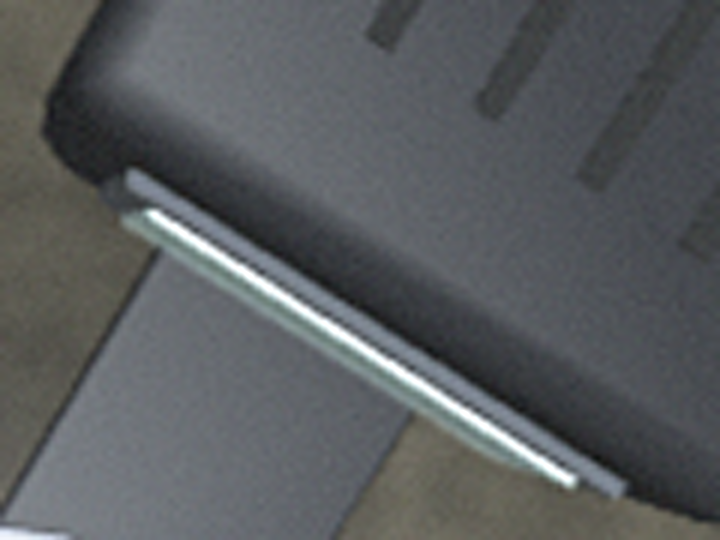

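View pics/w12d.png

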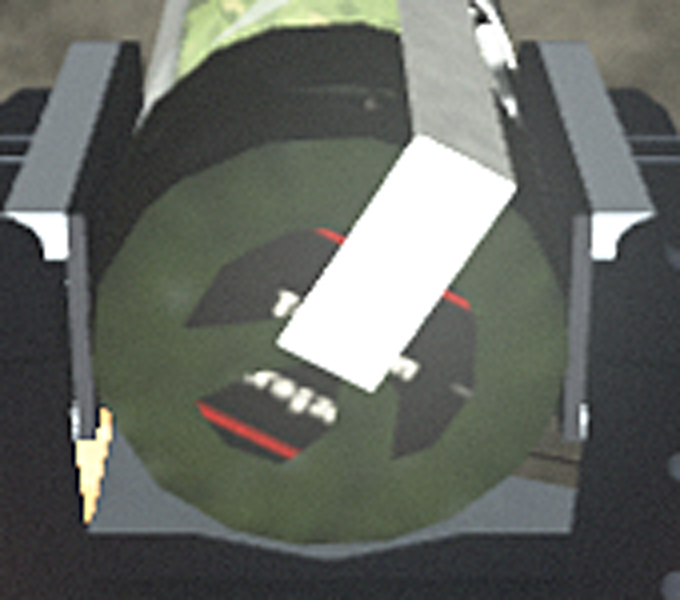

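Run:
```python
from h import *
i=np.load('cam12.npy',allow_pickle=True).item()
def an(a,b): d=b-a; return np.degrees(np.arctan2(d[1],d[0]))
A=lambda x,y,z:onz(i,290+x/6,60+y/6,z)
B=lambda x,y:onz(i,200+x/4,250+y/4,.192)
a,b=A(150,212,.061),A(575,482,.061);print('win',a,b,an(a,b)+90,np.hypot(*(a-b)[:2]),(a+b)/2)
for z in(.003,.006):print('arm',an(A(5,515,z),A(157,255,z)),an(A(335,538,z),A(410,420,z)))
print('strip',an(B(277,340),B(418,133)),an(B(372,390),B(515,187)),an(B(277,340),B(372,390))+90,an(B(418,133),B(515,187))+90,'ctr',B(324,365),B(95,340),B(567,340),B(330,137),B(330,540))
```

```text
win [0.54941567 0.10757537 0.061     ] [0.53322766 0.05653104 0.061     ] -17.595701599509837 0.05354974615614931 [0.54132167 0.08205321 0.061     ]
arm -17.078311636289648 -17.36164984216743
arm -17.078311636289662 -17.361649842167648
strip -17.663443863358474 -17.436893422306838 -18.465794702840753 -18.26371628309286 ctr [0.46584336 0.10962968 0.192     ] [0.46390636 0.12863205 0.192     ] [0.47275138 0.09057945 0.192     ] [0.48645555 0.11395676 0.192     ] [0.44870961 0.10509333 0.192     ]
```

Request:
{"name": "play_rows", "arguments": {"travel": [[-0.1,-0.2,-1.5],[0,0,-2],[0,0,-1.5],[0,0,-1],[0,0,0],[0,0,0]], "rotation": [[0,0.006,0],[0,0,0],[0,0,0],[0,0,0],[0,0,0],[0,0,0]], "claw": [3.5,3.5,3.5,3.5,3.5,3.5]}}

```text
time_s: 11.42
position: [0.472, 0.1033, 0.0968]
tool_rot: [[0.015, 0.226, -0.974], [-0.001, -0.974, -0.226], [-1.0, 0.004, -0.014]]
ft_force: [0.0, 0.1, -1.1]
grip_width: 0.0397
```

```bash
python3 st.py
```

```text
11.4167 [0.472  0.1033 0.0968] yaw -76.96 fix rx,ry [0.0009 0.0148] [ 0.   0.1 -1.1] 0.03972727024942152
```

Request:
{"name": "play_rows", "arguments": {"travel": [[-0.4,0.35,0],[0,0,0],[-0.1,0.1,-1.0],[-0.1,0.1,-0.8],[0,0,0],[0,0,0]], "rotation": [[0,0.015,0],[0,0,0],[0,0.003,0],[0,0.003,0],[0,0,0],[0,0,0]], "claw": [3.5,3.5,3.5,3.5,3.5,3.5]}}

```text
time_s: 11.92
position: [0.4671, 0.1088, 0.0807]
tool_rot: [[-0.002, 0.225, -0.974], [-0.001, -0.974, -0.225], [-1.0, 0.001, 0.002]]
ft_force: [-0.2, -0.4, -2.2]
grip_width: 0.04
```

```bash
python3 st.py
```

```text
11.9167 [0.4671 0.1088 0.0807] yaw -76.97 fix rx,ry [ 0.001  -0.0018] [-0.2 -0.4 -2.2] 0.04002218983352786
```

Request:
{"name": "play_rows", "arguments": {"travel": [[0.05,-0.1,-0.4],[0,0,-0.3],[0,0,0],[0,0,0]], "rotation": [[0,0,0],[0,0,0],[0,0,0],[0,0,0]], "claw": [3.5,3.5,3.5,3.5]}}

```text
time_s: 12.25
position: [0.4677, 0.1078, 0.0727]
tool_rot: [[-0.002, 0.226, -0.974], [-0.001, -0.974, -0.226], [-1.0, 0.001, 0.002]]
ft_force: [-0.3, 0.0, -1.2]
grip_width: 0.0399
```

```bash
python3 st.py; python3 sn.py wrist:w13 side:s13 top:t13; python3 st.py;  python3 -c "
import cv2
a=cv2.imread('pics/s13.png')[240:370,200:350];b=cv2.imread('pics/t13.png')[130:260,150:300]
cv2.imwrite('pics/c13.png',cv2.resize(cv2.hconcat([a,b]),None,fx=2.6,fy=2.6,interpolation=cv2.INTER_CUBIC))"
```

```text
12.25 [0.4677 0.1078 0.0727] yaw -76.96 fix rx,ry [ 0.0011 -0.0021] [-0.3  0.  -1.2] 0.039862852188798266
12.4 [0.4678 0.1078 0.073 ] yaw -76.95 fix rx,ry [ 0.0011 -0.0018] [-0.7 -0.2 -0.8] 0.040025302583956666
```

View pics/c13.png

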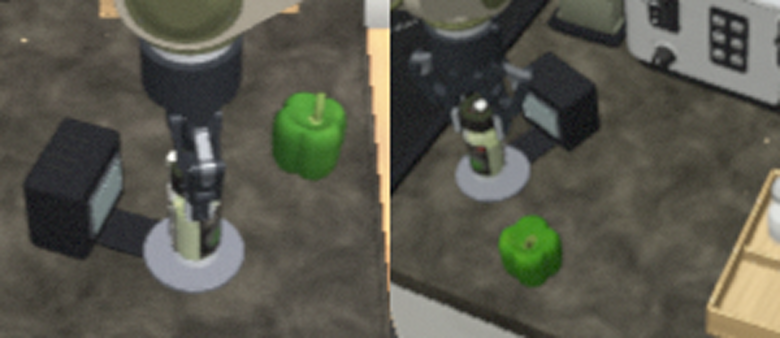

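View pics/w13.png

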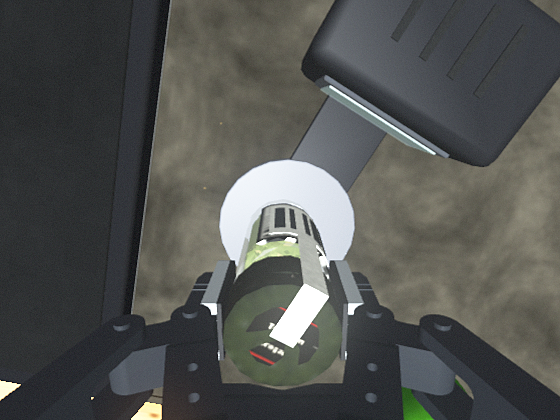

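Request:
{"name": "play_rows", "arguments": {"travel": [[0,0,-0.2],[0,0,-0.1],[0,0,0]], "rotation": [[0,0,0],[0,0,0],[0,0,0]], "claw": [3.5,3.5,3.5]}}

```text
time_s: 12.65
position: [0.4683, 0.1079, 0.0707]
tool_rot: [[0.0, 0.226, -0.974], [-0.001, -0.974, -0.226], [-1.0, 0.001, -0.0]]
ft_force: [-0.4, 0.5, -0.5]
grip_width: 0.0397
```

```bash
python3 st.py
```

```text
12.65 [0.4683 0.1079 0.0707] yaw -76.96 fix rx,ry [0.0009 0.0003] [-0.4  0.5 -0.5] 0.03972606894504469
```

Request:
{"name": "play_rows", "arguments": {"travel": [[0,0,-0.08],[0,0,0],[0,0,0],[0,0,0],[0,0,0],[0,0,0],[0,0,0],[0,0,0],[0,0,0]], "rotation": [[0,0,0],[0,0,0],[0,0,0],[0,0,0],[0,0,0],[0,0,0],[0,0,0],[0,0,0],[0,0,0]], "claw": [3.5,4.2,4.5,5,5.5,6,6,6,6]}}

```text
time_s: 13.4
position: [0.4691, 0.1079, 0.0706]
tool_rot: [[0.003, 0.226, -0.974], [-0.001, -0.974, -0.226], [-1.0, 0.001, -0.003]]
ft_force: [0.4, -0.4, 0.3]
grip_width: 0.0598
```

```bash
python3 st.py; python3 sn.py wrist:w14; python3 st.py
```

```text
13.4 [0.4691 0.1079 0.0706] yaw -76.96 fix rx,ry [0.0009 0.0029] [ 0.4 -0.4  0.3] 0.05980061844115517
13.45 [0.4691 0.1079 0.0706] yaw -76.96 fix rx,ry [0.0009 0.0029] [ 0.6  0.5 -1.3] 0.060181663552814395
```

View pics/w14.png

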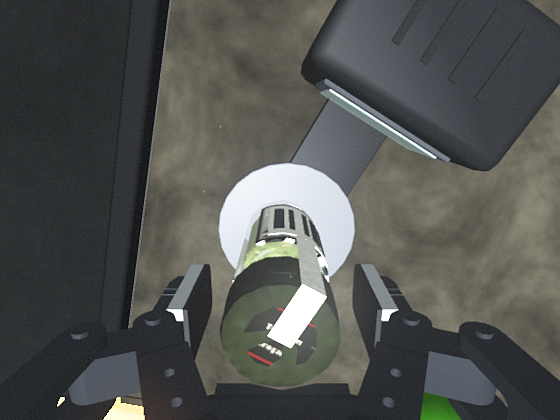

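Request:
{"name": "play_rows", "arguments": {"travel": [[0,0,1.5],[0,0,2.5],[0,0,3],[0,0,3.5],[0,0,3.5],[0,0,0],[0,0,0]], "rotation": [[0,0,0],[0,0,0],[0,0,0],[0,0,0],[0,0,0],[0,0,0],[0,0,0]], "claw": [6,6,6,6,6,6,6]}}

```text
time_s: 14.03
position: [0.4667, 0.1079, 0.2158]
tool_rot: [[-0.002, 0.225, -0.974], [-0.001, -0.974, -0.225], [-1.0, 0.0, 0.002]]
ft_force: [-0.2, 0.5, -0.9]
grip_width: 0.0596
```

```bash
python3 st.py; python3 sn.py wrist:w15 side:s15 top:t15; python3 st.py
```

```text
14.0333 [0.4667 0.1079 0.2158] yaw -76.97 fix rx,ry [ 0.0008 -0.0017] [-0.2  0.5 -0.9] 0.05959281080641728
14.1833 [0.4662 0.1079 0.2142] yaw -76.97 fix rx,ry [ 0.0007 -0.0051] [-1.1  1.  -0.6] 0.0599206758329278
```

View pics/w15.png

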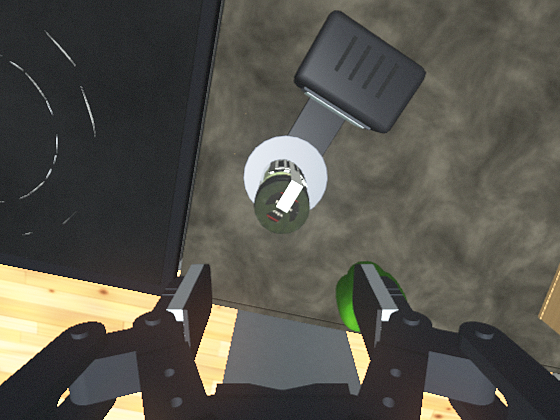

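View pics/s15.png

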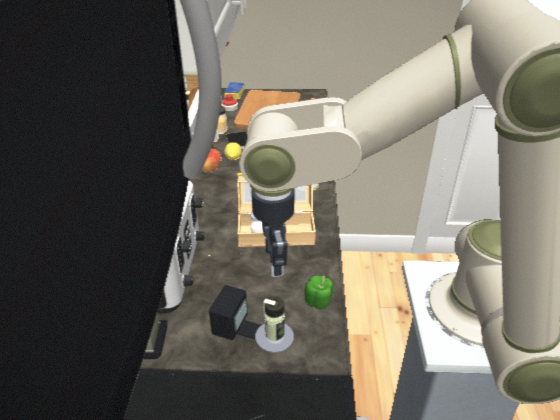

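View pics/t15.png

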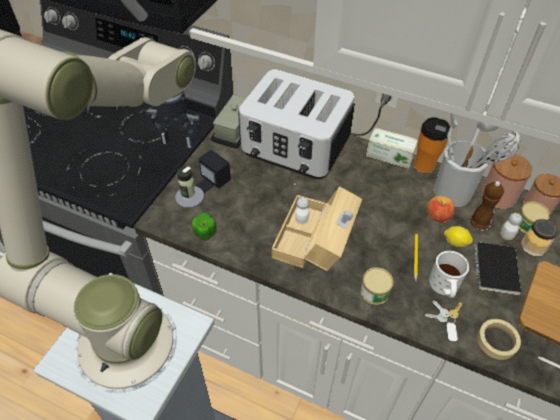

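Request:
{"name": "play_rows", "arguments": {"travel": [[0.2,-3.7,0.3],[0.2,-3.7,0.3],[0.2,-3.7,0],[0.2,-3.7,0],[0.2,-3.7,0],[0.2,-3.7,0],[0.2,-3.7,0],[0.2,-3.7,0],[0.2,-3.7,0],[0.2,-3.7,0],[0.2,-3.7,0],[0,0,0]], "rotation": [[0,-0.004,0.12],[0,0,0.12],[0,0,0.12],[0,0,0.12],[0,0,0.12],[0,0,0.12],[0,0,0.12],[0,0,0.12],[0,0,0.12],[0,0,0.12],[0,0,0.12],[0,0,0]], "claw": [5,5,5,5,5,5,5,5,5,5,5,5]}}

```text
time_s: 15.18
position: [0.4803, -0.2918, 0.2022]
tool_rot: [[-0.027, 0.999, -0.041], [-0.003, -0.041, -0.999], [-1.0, -0.027, 0.004]]
ft_force: [-0.9, 0.5, -1.2]
grip_width: 0.0502
```

```bash
python3 st.py
```

```text
15.1833 [ 0.4803 -0.2918  0.2022] yaw -2.35 fix rx,ry [ 0.0027 -0.0275] [-0.9  0.5 -1.2] 0.050227028408381474
```

Request:
{"name": "play_rows", "arguments": {"travel": [[0.4,-3.2,0],[0.4,-3.1,0],[0.3,-3.1,0],[0,0,0],[0,0,0]], "rotation": [[0,-0.014,0.06],[0,-0.013,0.06],[0,0,0],[0,0,0],[0,0,0]], "claw": [5,5,5,5,5]}}

```text
time_s: 15.6
position: [0.489, -0.39, 0.1921]
tool_rot: [[-0.01, 0.997, 0.081], [0.008, 0.081, -0.997], [-1.0, -0.009, -0.009]]
ft_force: [0.3, 0.4, -0.4]
grip_width: 0.0502
```

```bash
python3 st.py;python3 sn.py wrist:w16
```

```text
15.6 [ 0.489  -0.39    0.1921] yaw 4.65 fix rx,ry [-0.0082 -0.01  ] [ 0.3  0.4 -0.4] 0.05015663958760906
```

View pics/w16.png

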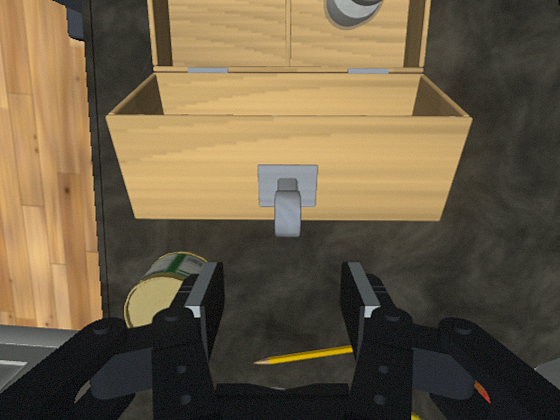

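Request:
{"name": "play_rows", "arguments": {"travel": [[0.2,0.35,-1],[0,0,-2],[0,0,-1.5],[0,0,0],[0,0,0]], "rotation": [[-0.008,-0.01,0],[0,0,0],[0,0,0],[0,0,0],[0,0,0]], "claw": [5,5,5,5,5]}}

```text
time_s: 16.07
position: [0.4908, -0.381, 0.1433]
tool_rot: [[-0.003, 0.997, 0.083], [0.004, 0.083, -0.997], [-1.0, -0.003, -0.004]]
ft_force: [-0.4, -1.3, 0.4]
grip_width: 0.05
```

```bash
python3 st.py;python3 - <<'E'
from h import *
i,_=snap('wrist','w17');print(proj(i,[.491,-.386,.137]))
E
```

```text
16.0667 [ 0.4908 -0.381   0.1433] yaw 4.73 fix rx,ry [-0.0042 -0.0033] [-0.4 -1.3  0.4] 0.049995332900361046
[281.68850164 283.05960341]
```

View pics/w17.png

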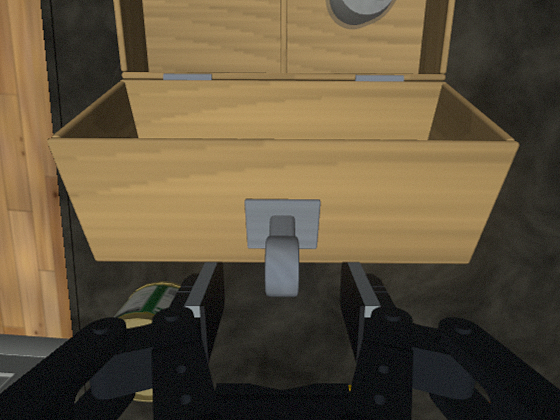

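Request:
{"name": "play_rows", "arguments": {"travel": [[0,0.1,-1.0],[0,0.05,-0.9],[0,0,0],[0,0,0]], "rotation": [[-0.004,-0.003,0],[0,0,0],[0,0,0],[0,0,0]], "claw": [5,5,5,5]}}

```text
time_s: 16.45
position: [0.4919, -0.3789, 0.1268]
tool_rot: [[0.003, 0.996, 0.084], [-0.003, 0.084, -0.996], [-1.0, 0.002, 0.003]]
ft_force: [-0.4, -0.3, -0.5]
grip_width: 0.0504
```

```bash
python3 st.py;python3 - <<'E'
from h import *
i,_=snap('wrist','w18');print(proj(i,[.491,-.381,.138]))
E
```

```text
16.45 [ 0.4919 -0.3789  0.1268] yaw 4.81 fix rx,ry [0.003  0.0026] [-0.4 -0.3 -0.5] 0.050375226628667336
[279.47093726 296.93650783]
```

View pics/w18.png

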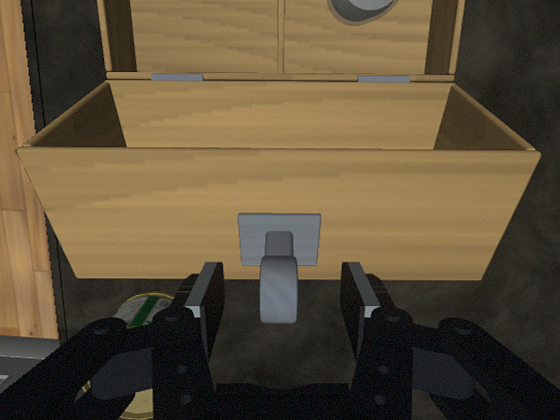

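Request:
{"name": "play_rows", "arguments": {"travel": [[0,0,-0.5],[0,0,0],[0,0,0],[0,0,0],[0,0,0],[0,0,0]], "rotation": [[0,0,0],[0,0,0],[0,0,0],[0,0,0],[0,0,0],[0,0,0]], "claw": [5,1,1,1,1,1], "squeeze": 40}}

```text
time_s: 17.0
position: [0.4906, -0.3798, 0.1228]
tool_rot: [[0.0, 0.997, 0.082], [-0.004, 0.082, -0.997], [-1.0, -0.0, 0.004]]
ft_force: [2.1, 1.7, -1.0]
grip_width: 0.0132
```

```bash
python3 st.py; python3 arc.py 1.0 11
```

```text
17.0 [ 0.4906 -0.3798  0.1228] yaw 4.73 fix rx,ry [0.0041 0.0002] [ 2.1  1.7 -1. ] 0.013232970929137345
theta 1.9613500638813834 R 0.12888832676020442 F [ 2.07991578  1.7264805  -1.02536905] yoff 0.0004486546804209283
[-0.07, 0.93, 0.64], [-0.07, 0.91, 0.64], [-0.08, 0.96, 0.56], [-0.08, 1.01, 0.47], [-0.08, 1.05, 0.38], [-0.08, 1.08, 0.29], [-0.09, 1.1, 0.19], [-0.09, 1.11, 0.1], [-0.09, 1.11, -0.0], [-0.09, 1.11, -0.1], [-0.09, 1.1, -0.2],
```

Request:
{"name": "play_rows", "arguments": {"travel": [[-0.05,0.85,0.65],[-0.05,0.9,0.65],[-0.1,0.95,0.55],[-0.1,1.0,0.45],[-0.1,1.05,0.4],[-0.1,1.1,0.3],[-0.1,1.1,0.2],[-0.1,1.1,0.1],[-0.1,1.1,0],[-0.1,1.1,-0.1],[-0.1,1.1,-0.2]], "rotation": [[0,0,0],[0,0,0],[0,0,0],[0,0,0],[0,0,0],[0,0,0],[0,0,0],[0,0,0],[0,0,0],[0,0,0],[0,0,0]], "claw": [1,1,1,1,1,1,1,1,1,1,1]}}

```text
time_s: 17.92
position: [0.4814, -0.259, 0.1537]
tool_rot: [[0.006, 0.997, 0.082], [-0.012, 0.082, -0.997], [-1.0, 0.005, 0.013]]
ft_force: [6.4, -7.6, -13.5]
grip_width: 0.0133
```

```bash
python3 st.py; python3 arc.py 0.3 8
```

```text
17.9167 [ 0.4814 -0.259   0.1537] yaw 4.69 fix rx,ry [0.0121 0.0056] [  6.4  -7.6 -13.5] 0.013301855679804757
theta 0.9553433370878259 R 0.1303690949259164 F [  6.44656953  -7.55659843 -13.52319996] yoff 0.0007147686224896573
[-0.07, 0.93, -0.56], [-0.08, 0.97, -0.39], [-0.07, 0.93, -0.47], [-0.07, 0.89, -0.55], [-0.07, 0.84, -0.62], [-0.06, 0.79, -0.69], [-0.06, 0.73, -0.75], [-0.05, 0.67, -0.81],
```

Request:
{"name": "play_rows", "arguments": {"travel": [[-0.05,0.9,-0.5],[-0.05,0.95,-0.4],[-0.1,0.95,-0.45],[-0.1,0.9,-0.55],[-0.1,0.85,-0.6],[-0.05,0.8,-0.7],[-0.05,0.75,-0.75],[-0.05,0.65,-0.8]], "rotation": [[0.006,0.003,0],[0.006,0.003,0],[0,0,0],[0,0,0],[0,0,0],[0,0,0],[0,0,0],[0,0,0]], "claw": [1,1,1,1,1,1,1,1]}}

```text
time_s: 18.58
position: [0.4762, -0.1896, 0.1121]
tool_rot: [[0.009, 0.996, 0.085], [-0.022, 0.085, -0.996], [-1.0, 0.007, 0.022]]
ft_force: [0.9, -4.4, 0.8]
grip_width: 0.0131
```

```bash
python3 st.py; python3 arc.py 0.0 5
```

```text
18.5833 [ 0.4762 -0.1896  0.1121] yaw 4.86 fix rx,ry [0.0217 0.0091] [ 0.9 -4.4  0.8] 0.013079548751286228
theta 0.33120238844137334 R 0.13358924068014366 F [ 0.89886091 -4.40353544  0.75541525] yoff 0.0009677422280781892
[-0.0, 0.06, -1.04], [-0.04, 0.46, -0.71], [-0.03, 0.42, -0.74], [-0.03, 0.37, -0.76], [-0.02, 0.32, -0.78],
```

Request:
{"name": "play_rows", "arguments": {"travel": [[0,0.1,-0.9],[0,0.4,-0.7],[0,0.4,-0.75],[0,0.35,-0.75],[0,0.3,-0.75],[0,0,0]], "rotation": [[0.007,0.003,0],[0.007,0.003,0],[0.007,0.003,0],[0,0,0],[0,0,0],[0,0,0]], "claw": [1,1,1,1,1,1]}}

```text
time_s: 19.08
position: [0.4744, -0.1679, 0.0769]
tool_rot: [[0.001, 0.996, 0.089], [-0.001, 0.089, -0.996], [-1.0, 0.001, 0.001]]
ft_force: [0.3, -8.5, -3.3]
grip_width: 0.013
```

```bash
python3 st.py; python3 arc.py 0.0 2; python3 sn.py wrist:w19
```

```text
19.0833 [ 0.4744 -0.1679  0.0769] yaw 5.09 fix rx,ry [0.0013 0.001 ] [ 0.3 -8.5 -3.3] 0.012950235381818519
theta 0.02192426804259201 R 0.13464666826202085 F [ 0.28755413 -8.49942444 -3.30398176] yoff 0.0008848205390153017
[0.05, -0.59, -0.38], [-0.0, 0.05, -0.13],
```

View pics/w19.png

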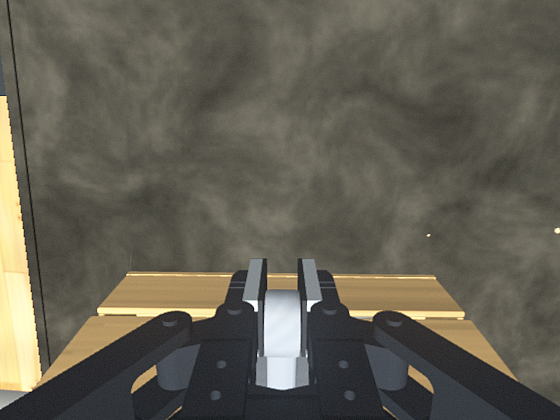

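Request:
{"name": "play_rows", "arguments": {"travel": [[0,-0.3,-0.5],[0,0,-0.4],[0,0,-0.3],[0,0,-0.3],[0,0,0]], "rotation": [[0,0,0],[0,0,0],[0,0,0],[0,0,0],[0,0,0]], "claw": [1,1,1,1,1]}}

```text
time_s: 19.55
position: [0.4743, -0.1659, 0.0694]
tool_rot: [[0.005, 0.996, 0.09], [0.002, 0.09, -0.996], [-1.0, 0.005, -0.002]]
ft_force: [-1.5, -9.1, -5.9]
grip_width: 0.013
```

```bash
python3 st.py
```

```text
19.55 [ 0.4743 -0.1659  0.0694] yaw 5.18 fix rx,ry [-0.0022  0.005 ] [-1.5 -9.1 -5.9] 0.013048032794232974
```

Request:
{"name": "play_rows", "arguments": {"travel": [[0,-0.1,-0.4],[0,-0.1,-0.4],[0,0,-0.3],[0,0,0]], "rotation": [[0,0,0],[0,0,0],[0,0,0],[0,0,0]], "claw": [1,1,1,1]}}

```text
time_s: 19.88
position: [0.4745, -0.1661, 0.0692]
tool_rot: [[0.012, 0.996, 0.091], [-0.001, 0.091, -0.996], [-1.0, 0.012, 0.003]]
ft_force: [1.2, -11.5, -8.2]
grip_width: 0.0131
```

```bash
python3 st.py; python3 sn.py wrist:w20 side:s20;python3 -c "
import cv2
a=cv2.imread('pics/s20.png')[150:350,200:350];b=cv2.imread('pics/side0.png')[150:350,200:350]
cv2.imwrite('pics/c20.png',cv2.resize(cv2.hconcat([a,b]),None,fx=2.6,fy=2.6,interpolation=cv2.INTER_CUBIC))"
```

```text
19.8833 [ 0.4745 -0.1661  0.0692] yaw 5.23 fix rx,ry [0.0014 0.0121] [  1.2 -11.5  -8.2] 0.013074471423421564
```

View pics/c20.png

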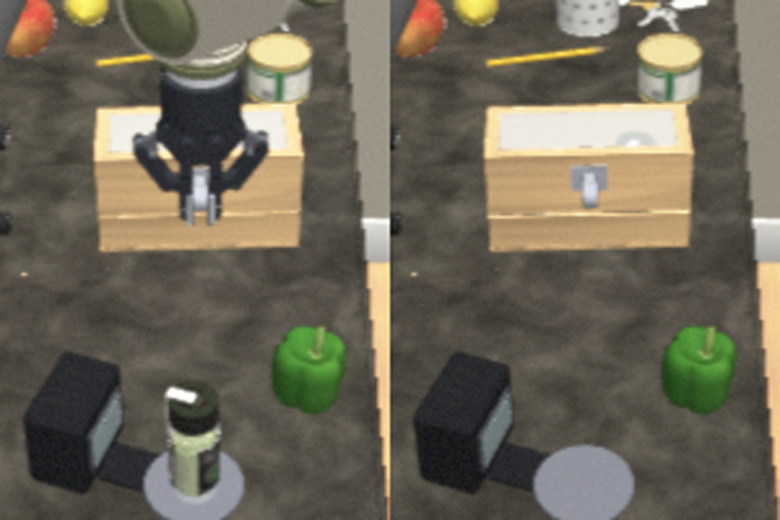

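View pics/w20.png

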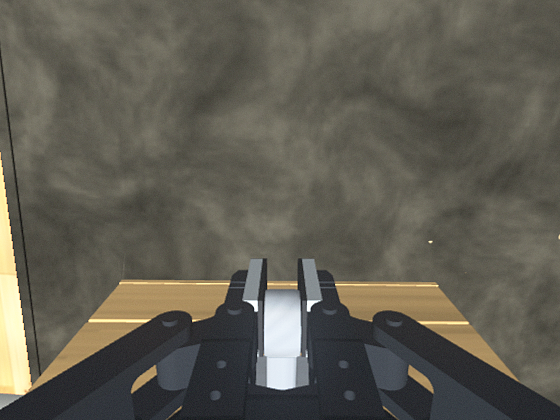

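Request:
{"name": "play_rows", "arguments": {"travel": [[0,0,0],[0,0,0],[0,0,0],[0,0,0],[0,0.3,1.5],[0,0.3,2.5],[0,0.5,3.5],[0,0,3.5],[0,0,0],[0,0,0]], "rotation": [[0,0,0],[0,0,0],[0,0,0],[0,0,0],[0,0,0],[0,0,0],[0,0,0],[0,0,0],[0,0,0],[0,0,0]], "claw": [4,4,4,4,4,4,4,4,4,4]}}

```text
time_s: 20.82
position: [0.4718, -0.1495, 0.1812]
tool_rot: [[0.005, 0.996, 0.092], [0.009, 0.092, -0.996], [-1.0, 0.006, -0.009]]
ft_force: [-0.3, 0.2, 0.1]
grip_width: 0.0399
```

```bash
python3 st.py
python3 - <<'E'
from h import *
i,_=snap('wrist','w21');np.save('cam21.npy',i,allow_pickle=True);snap('side','s21');snap('top','t21')
import cv2
a=cv2.imread('pics/s21.png')[150:350,200:350];b=cv2.imread('pics/t21.png')[120:320,165:345]
cv2.imwrite('pics/c21.png',cv2.resize(cv2.hconcat([a,b]),None,fx=2.4,fy=2.4,interpolation=cv2.INTER_CUBIC))
E
```

```text
20.8167 [ 0.4718 -0.1495  0.1812] yaw 5.26 fix rx,ry [-0.0094  0.0048] [-0.3  0.2  0.1] 0.0398612050096515
```

View pics/c21.png

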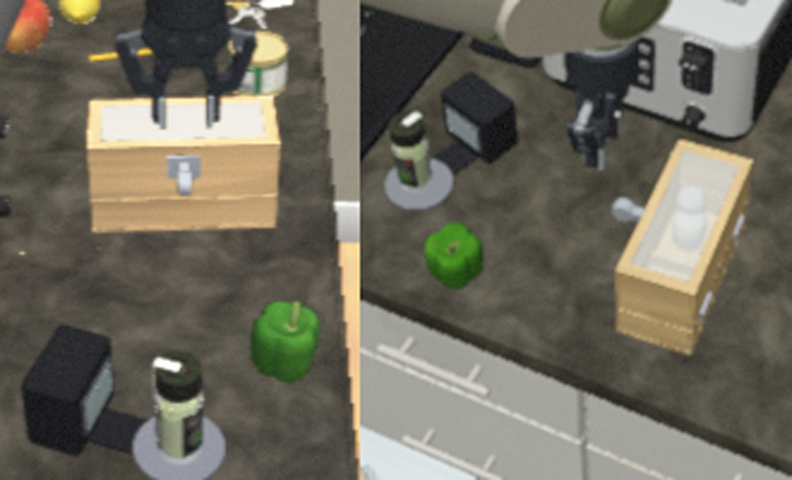

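View pics/w21.png

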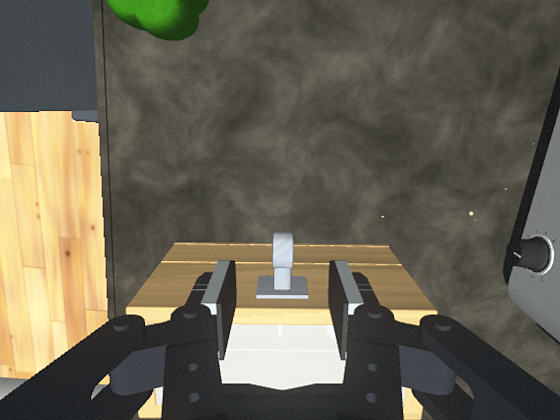

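Run:
```python
from h import *
import fit
a=cv2.imread('pics/side0.png',0);b=cv2.imread('pics/s21.png',0)
def tm(a,b,x0,y0,x1,y1):
    p=cv2.resize(a[y0:y1,x0:x1],None,fx=8,fy=8,interpolation=cv2.INTER_CUBIC);q=cv2.resize(b[y0-5:y1+5,x0-5:x1+5],None,fx=8,fy=8,interpolation=cv2.INTER_CUBIC)
    r=cv2.matchTemplate(q,p,cv2.TM_CCOEFF_NORMED);_,m,_,l=cv2.minMaxLoc(r);return (l[0]/8-5,l[1]/8-5,m)
print('lid front',tm(a,b,262,212,292,232),tm(a,b,240,205,262,228),tm(a,b,290,205,312,228))
print('base front',tm(a,b,240,234,312,250))
at=cv2.imread('pics/top0.png',0);bt=cv2.imread('pics/t21.png',0)
print('top tab',tm(at,bt,268,199,284,214),'lid near corner',tm(at,bt,266,225,312,248),'pepper',tm(at,bt,185,205,222,245),'tin',tm(at,bt,355,262,400,308),'base',tm(at,bt,268,252,306,270))
F=[.4798,-.2482,-1.4925]
for th in(0,.02,.06,.1):
    print(th,proj(fit.S,fit.world(fit.lidpt((-45,0,117),th),F)),proj(fit.S,fit.world(fit.lidpt((-75,0,89),th),F)),proj(fit.T,fit.world(fit.lidpt((-75,0,89),th),F)))
s=cv2.hconcat([cv2.imread('pics/side0.png')[180:255,230:322],cv2.imread('pics/s21.png')[180:255,230:322]])
cv2.imwrite('pics/c22.png',cv2.resize(s,None,fx=4.2,fy=4.2,interpolation=cv2.INTER_CUBIC))
```

```text
lid front (0.0, 1.125, 0.8906108736991882) (5.0, 1.125, 0.9897434711456299) (2.625, 1.125, 0.9827092885971069)
base front (0.125, 0.0, 0.9980427622795105)
top tab (-0.625, 0.5, 0.9922771453857422) lid near corner (-0.625, 0.0, 0.9786238074302673) pepper (0.0, 0.0, 0.9915251731872559) tin (0.0, 0.0, 0.9994115233421326) base (0.0, 0.0, 0.9938414096832275)
0 [276.75095549 209.86572603] [277.2233215  225.88198434] [275.1317136  207.29940933]
0.02 [276.72704776 208.95672621] [277.20537508 224.91287048] [275.43916196 206.83471565]
0.06 [276.67807595 207.14308737] [277.1676122  222.95438688] [276.1054359  205.92902342]
0.1 [276.6276466  205.33832715] [277.12741548 220.97221548] [276.83976167 205.0563822 ]
```

View pics/c22.png

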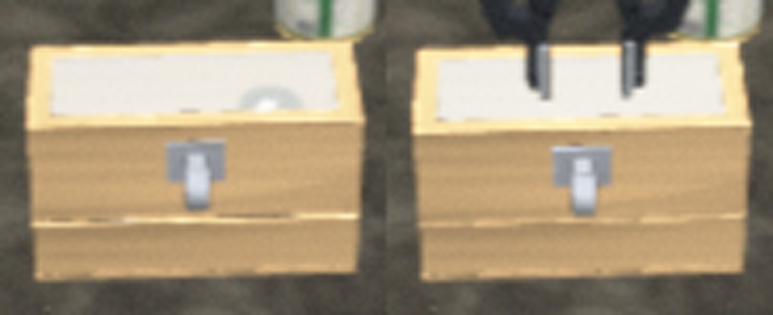

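```bash
python3 - <<'E'
from h import *
ims=[]
for n,f in(('side','s21'),('top','t21')):
    i=env.camera_info(n);im=cv2.imread(f'pics/{f}.png');k=6
    c=proj(i,[.4675,.107,.06]).astype(int);x0,y0=c[0]-30,c[1]-35
    r=cv2.resize(im[y0:y0+70,x0:x0+60],None,fx=k,fy=k,interpolation=cv2.INTER_CUBIC)
    t=np.linspace(0,2*np.pi,60)
    for rad,z,col in((.0205,.111,(0,0,255)),(.0205,.006,(255,0,0)),(.042,.006,(0,255,255))):
        pts=np.array([(proj(i,[.4675+rad*np.cos(a),.107+rad*np.sin(a),z])-[x0-.5,y0-.5])*k for a in t]).astype(np.int32)
        cv2.polylines(r,[pts],True,col,1)
    a=np.radians(-17.7);pts=np.array([(proj(i,[.4675+q*np.cos(a),.107+q*np.sin(a),.111])-[x0-.5,y0-.5])*k for q in(0,.0205)]).astype(np.int32)
    cv2.polylines(r,[pts],False,(0,255,0),1); ims.append(r)
cv2.imwrite('pics/c23.png',cv2.hconcat(ims))
E
python3 st.py
```

```text
20.9667 [ 0.4714 -0.1496  0.1797] yaw 5.24 fix rx,ry [-0.0107  0.0024] [ 0.2 -0.1  0.4] 0.039772208775830035
```

View pics/c23.png

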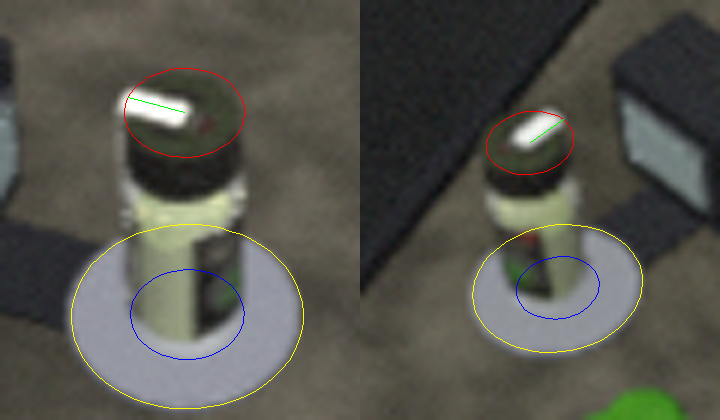

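```bash
python3 -c "
from rig import env
print(env.close_job())"
```

```text
the job is handed in; nothing more can be done
None
```

The job is done and handed in at about 21 s of the 69 s allowed; the hand-in gave no verdict.

I opened the lid by its tab to about 2.0 rad and took the jar out of the near bay upright. I set it on the pad, let go, then gripped the tab again and shut the lid.

What the last checks showed:
- **Jar:** it stands upright, within about 2 mm of the pad centre. The side and top pictures agree with the expected outline. The label strip points at about -18°, and the window normal measured -17.6° from the wrist view, with earlier estimates between -15° and -20°.
- **Lid:** it sits about 1.1 px lower in the side view than at the start, where it fitted at about 0.02 rad open. That puts it at about 0 rad. It would not go lower when pressed.
- **Bystanders:** the pepper and tin show no shift in the top picture. The shaker is still standing in the case, judged by eye through the clear lid.
- **Gripper:** it is open and clear of everything, and the wrist force is near zero.

**Unclear reading:** while I pressed the shut lid, the vertical wrist force read about -8 N, not the upward push I expected. The tab also sat about 6 mm off-centre in the fingers by then. I therefore relied on the pictures, not the force, to confirm the lid was shut.

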